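# Swing the magnifier clear and turn the biscuit tray past the counting eye

### The job

Put the jointed magnifier away: first fold its outer link, with the lens, fully back over the inner link (so the lens does not sweep across the tin), then swing the folded arm round to its stop, clear of the tray. Only then turn the tray by its upright handle through one full turn, either way, so that every biscuit passes the counting eye, and leave the handle in front of the eye again, where it began. Keep the biscuits on the tray, leave the tin, jar and wooden mould where they stand, and let go of everything.

Things in the scene. Friction and masses are not known exactly. Their poses are not given: they have to be found in the camera images.
- tray (a joint): Angle of the aluminium turntable (250 mm across, top at z 43 mm, upright axis) that carries the round steel biscuit tray (180 mm across, low rim). 0 = handle exactly in front of the counting eye, where it starts to within 0.1 rad; grows anticlockwise seen from above; 6.283 or -6.283 is one full turn. No stops; light friction (about 1 N at the handle), stays where it is left.
- tray_centre (a point): Point on the turntable's upright axis, at the tray's floor, 46 mm above the table. Fixed during the run.
- tray_handle (a point): Gripping point of the tray's handle: an upright black sleeve near the turntable's rim, 22 mm thick, from 60 to 150 mm above the table, spinning freely on its pin. The point lies on the sleeve's axis at 126 mm height, 108 mm from the turntable's axis. Being round, it can creep along the fingers during a long turn; re-centre the grasp on the way.
- eye (a point): Lens of the counting eye, a white box 50 x 36 mm, 76 mm tall, beside the turntable, 156 mm from its axis. The handle stands nearest to it at the start and must do so again at the end.
- inner_link (a joint): Swing of the magnifier's inner link, a flat bar (130 mm from shoulder to elbow, 20 mm wide, its top 86 mm above the table) on an upright axis at the shoulder. 0 = pointing over the tray's centre; it starts between -0.25 and 0.25; grows CLOCKWISE seen from above; 1.68 = against its stop, clear of the tray. Stiff: 0.28 N m (about 2 N at the elbow knob), stays where it is left.
- shoulder (a point): Point on the upright shoulder axis of the magnifier, on its steel post, 82 mm above the table, 211 mm from the tray's axis. Fixed during the run.
- elbow_knob (a point): Gripping point of the elbow knob: upright black sleeve on the axis of the elbow, on the end of the inner link, 22 mm thick, from 99 to 150 mm above the table, spinning freely. The point is on its axis at 126 mm height, 130 mm from the shoulder axis.
- outer_link (a joint): Fold of the magnifier's outer link about the elbow's upright axis. It lies just above the inner link (top at 96 mm) and carries a round lens 72 mm across, lens centre 118 mm from the elbow. 0 = in line with the inner link; starts between -0.4 and 0.4; grows ANTICLOCKWISE seen from above; 2.95 = folded back over the inner link, against its stop. Loose: 0.03 N m, but stays where it is left.
- lens_knob (a point): Gripping point of the outer link's knob: upright black sleeve between elbow and lens, 22 mm thick, from 97 to 150 mm above the table, spinning freely. The point is on its axis at 126 mm height, 75 mm from the elbow axis.
- biscuit1: One of four baked, moulded biscuits lying loose on the steel tray, fluted, 61 mm across, 19 mm tall, about 45 g; origin at the centre of its underside.
- biscuit2: One of four baked, moulded biscuits lying loose on the steel tray, fluted, 61 mm across, 19 mm tall, about 45 g; origin at the centre of its underside.
- biscuit3: One of four baked, moulded biscuits lying loose on the steel tray, fluted, 61 mm across, 19 mm tall, about 45 g; origin at the centre of its underside.
- biscuit4: One of four baked, moulded biscuits lying loose on the steel tray, fluted, 61 mm across, 19 mm tall, about 45 g; origin at the centre of its underside.
- tin: Bystander: plain steel tin, 68 mm across, 115 mm tall, standing where the lens would sweep if the arm were swung unfolded; origin at the centre of its underside.
- jar: Bystander: amber glass jar with paper band, 72 mm across, 110 mm tall; origin at the centre of its underside.
- mould: Bystander: wooden biscuit mould, a round block 80 mm across, 28 mm tall with a handle along its -x, 180 mm long over all, lying on the table; origin under the centre of the round block.
There are look-alikes about, which are no part of the job. Leave any black or turquoise look-alike of the biscuit2 alone.

How it is judged:
By the outcome, as a careful person would: the job done as asked, in the order asked, and still so for the second after the job is handed in, with the robot touching nothing.
It also fails if it takes over 72 s, if anything falls off the work surface, if the arm or the gripper's body presses on something with over 40 N, if the wrist force passes 120 N, or if a joint passes its speed limit or range.

### The arm

A 7-joint arm with a two-finger parallel gripper is mounted at the origin on the work surface. World frame = base frame: x ahead of the robot, y to its left, z up, the work surface at z = 0. Lengths are in m, angles in rad, forces in N, time in s.
With the tool pointing down it reaches from about 0.35 to 0.9 m from the base axis. Payload 8.1 kg.
Tool frame: the origin (TCP) lies between the finger pads; the fingertips stand 8 mm ahead of it and the grasp point (between the pads) lies 11 mm behind it (arm.tcp_to_tips is the distance from the TCP to the fingertips, in m); z points along the fingers, x is the direction in which the jaws open and shut, and the axes are right-handed (so a half turn about z gives the same grasp; the last joint's range is limited). The gripper opens to 92 mm and grips with 3 to 60 N. Pads are 19 mm wide; open, the fingers measure 130 mm over their backs; the gripper's body (75 mm by 190 mm) begins 47 mm behind the grasp point.
Start: joints at [-1.223, 0.434, 0.025, 1.573, -0.012, 1.134, -0.075], TCP at [0.272, 0.563, 0.235] pointing down, gripper open.
Joint ranges: [-2.62, 2.62], [-0.44, 2.09], [-1.27, 1.32], [0.08, 2.57], [-1.32, 4.46], [0.12, 2], [-2.74, 2.74]. Speed limits (rad/s): [2.22, 2.22, 3.01, 3.01, 3.14, 3.14, 3.14].

### API

Orientations are given as a rotation vector (axis times angle).
In Python, from cell import arm, eyes gives the robot as it stands.
- The arm moves only by the tool play_rows, never from a script. Its argument "rows" is a list of rows, each a list of 3 entries, a list of its own where there are three numbers: the shift along the tool's x, y, z each as a share of 50 cm, from -1 to 1, then the turn, a rotation vector about the tool's x, y, z each as a share of 60 degrees, from -1 to 1, then the opening, from -1 (shut) to 1 (fully open), so that 0 is half open. In form: [[[dx, dy, dz], [ax, ay, az], grip], ...]. A call has 1 to 10 rows; each row is the pose to reach, as a shift and turn from the pose commanded when the call began, along the tool's axes at that moment; what a row does not reach only later rows make up. A row lasts 1/10 s, in which the tool goes at most 50 mm and 8.59 degrees, less where a joint would pass 70% of its speed; a pose out of reach is approached as far as the arm can. A call with a number of a shift or a turn outside -1 to 1 is refused whole. A call with a gripper value outside its range is refused whole. The fingers move at their own pace and stop on an object; "newtons" is the grip in N (left out, the last holds). Time passes only in rows, so rows that repeat a pose let the fingers close. It gives the time, the measured TCP pose, the force and the opening at its end, in the units of the state.
- arm.observe(): the state, without advancing time (a new reading comes with each control period).
- eyes.get_image(name): name is "scene" or "top" or "wrist"; returns (picture, depth): 384x512x3 uint8, red, green, blue; 384x512 float32, m along the optical axis (not along the pixel's ray), 0 where there is no reading.
- eyes.get_calibration(name): a dict with "intrinsics" (3x3 intrinsics, pixels), "R" (3x3) and "t" (3): a world point X has camera coordinates R X + t. Camera axes: x right, y down, z forward; pixel columns grow to the right and rows downward; lengths in m; the calibration is good to about 2 mm. A picture is of the moment at which its call begins: read the wrist's pose just before it. get_calibration takes no time and is no camera call; for the wrist camera it gives the pose at the moment of the call.
- arm.sign_off(): hands the job in, once; it reports no verdict.
The state is a dict: "clock": time; "joints": joint angles; "dq": joint speeds; "joint_efforts": joint torques, N m; "position": TCP position; "ee_rot": TCP orientation; "force": force on the tool from outside, world axes, zero at the start; "ft_torque": the same for the moment, N m; "width": opening from 0.0 (shut) to 1.0 (fully open).
Only numpy, scipy, OpenCV 4.12 (cv2) and the standard library are available. Lean on these libraries where they do the work, as an engineer would, in place of code of your own. Each camera call takes 0.05 s, during which the arm holds its last target.

## Working session

There is one attempt and no reset: what is moved stays moved. The work goes in short steps, Python scripts to look and compute and a tool call to move; the robot and the scene stay as the last step left them, time stands still between calls to the robot, and variables do not carry over. Pictures are saved under pics/ and viewed, and the job is handed in when it is done.

Besides the shell and the picture viewer there is one more tool, called after "Request:" by a JSON object that holds its "api" and its "payload". play_rows: Moves the arm, as the interface text tells. Its arguments: {"type":"object","properties":{"rows":{"type":"array","items":{"type":"array"}},"newtons":{"type":"number"}},"required":["rows"]}

```bash
ls; mkdir -p pics
python3 - <<'E'
from cell import arm,eyes
import cv2,numpy as np
print(arm.observe())
for n in("scene","top"):
    p,d=eyes.get_image(n); cv2.imwrite(f"pics/{n}0.png",p[:,:,::-1]); np.savez(f"{n}0.npz",p=p,d=d)
    print(n,eyes.get_calibration(n))
E
```

```text
pics
{'clock': 0.0, 'joints': array([-1.2225732 ,  0.43522085,  0.02499367,  1.57409632, -0.0116075 ,
        1.1339909 , -0.07507227]), 'dq': array([-0.00046886, -0.00041569,  0.00171624, -0.00025615,  0.00172052,
        0.00184607,  0.00037679]), 'joint_efforts': array([-1.01936777e-03, -6.67845011e+01,  9.84970629e-01, -3.14467585e+01,
       -6.04436500e-02,  4.32185177e-02,  2.13864505e-04]), 'position': array([0.2721593 , 0.56207983, 0.23394682]), 'ee_rot': array([ 2.66099832e+00,  1.66814333e+00, -1.95977862e-03]), 'force': array([ 0.48066983,  0.56889796, -0.59468452]), 'ft_torque': array([ 0.04948606, -0.06609298,  0.07083583]), 'width': 0.9990292713066566}
scene {'intrinsics': array([[357.22639085,   0.        , 258.04461456],
       [  0.        , 357.22639085, 188.88953416],
       [  0.        ,   0.        ,   1.        ]]), 'R': array([[ 0.63811071,  0.76994131,  0.00225851],
       [ 0.65756674, -0.54344649, -0.52179678],
       [-0.40052552,  0.33444924, -0.85306683]]), 't': array([-0.30734702, -0.3748852 ,  1.2600357 ])}
top {'intrinsics': array([[493.45227633,   0.        , 252.26933815],
       [  0.        , 493.45227633, 194.88110288],
       [  0.        ,   0.        ,   1.        ]]), 'R': array([[ 0.02829314, -0.99955863, -0.00905803],
       [-0.98797285, -0.02658482, -0.15232494],
       [ 0.1520169 ,  0.01325884, -0.98828896]]), 't': array([-0.08653948,  0.57211121,  1.18545201])}
```

View pics/scene0.png

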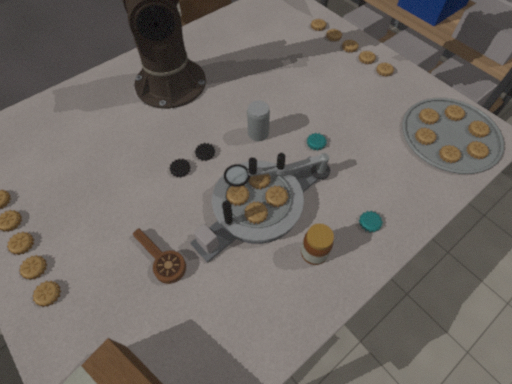

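View pics/top0.png

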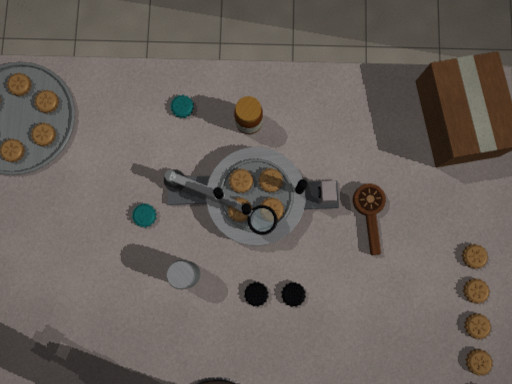

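Run:
```python
import cv2
a=cv2.imread("pics/top0.png")[130:310,150:400]
cv2.imwrite("pics/topz.png",cv2.resize(a,None,fx=3.2,fy=3.2,interpolation=2))
a=cv2.imread("pics/scene0.png")[90:270,180:350]
cv2.imwrite("pics/scenez.png",cv2.resize(a,None,fx=3.2,fy=3.2,interpolation=2))
```

```text
(no output)
```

View pics/topz.png

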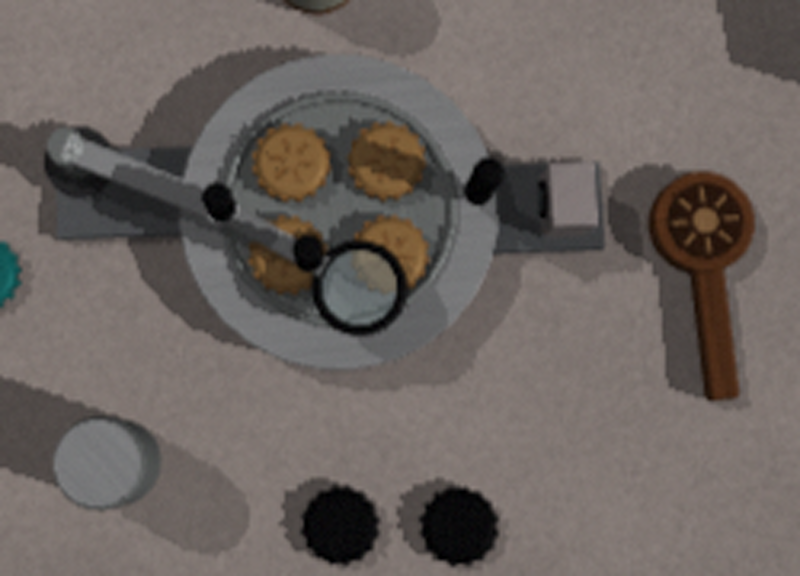

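View pics/scenez.png

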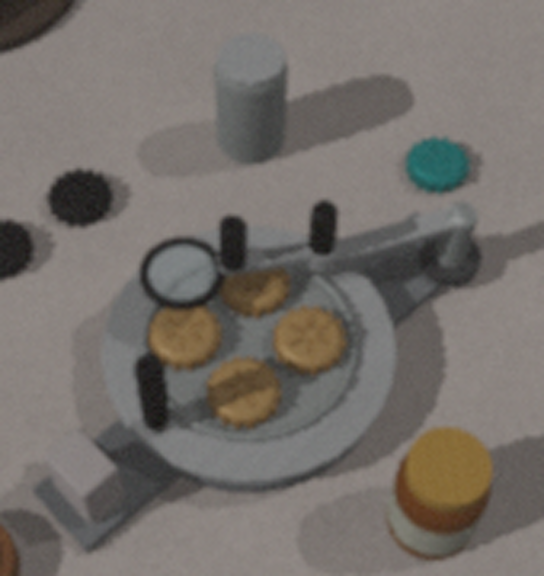

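```bash
cat > h.py <<'E'
import numpy as np,cv2
from cell import arm,eyes
def cloud(d,c):
    K,R,t=c["intrinsics"],np.array(c["R"]),np.array(c["t"])
    v,u=np.mgrid[:d.shape[0],:d.shape[1]]
    X=np.stack([(u-K[0,2])/K[0,0]*d,(v-K[1,2])/K[1,1]*d,d],-1)
    return (X-t)@R
def ray(c,u,v,z):
    K,R,t=c["intrinsics"],np.array(c["R"]),np.array(c["t"])
    C=-R.T@t; r=R.T@np.array([(u-K[0,2])/K[0,0],(v-K[1,2])/K[1,1],1]); return C+r*(z-C[2])/r[2]
E
python3 - <<'E'
from h import *
for n in("top","scene"):
    z=np.load(n+"0.npz");c=eyes.get_calibration(n);P=cloud(z["d"],c);p=z["p"].astype(int)
    print(n,"cam",-c["R"].T@c["t"])
    H=P[...,2]
    blk=(p.max(-1)<50)&(z["d"]>0)&(P[...,0]>.3)
    for lab,m in(("knobs",blk&(H>.115)&(H<.17)),("hi100+",(H>.1)&(H<.2)&(P[...,0]>.3))):
        k,L,s,ce=cv2.connectedComponentsWithStats(m.astype(np.uint8))
        for i in range(1,k):
            if s[i,4]>12:
                q=P[L==i]; top=q[q[:,2]>q[:,2].max()-.012]
                print(lab,ce[i].round(1),s[i,4],"med top",np.median(top,0).round(4),"mid",((top.min(0)+top.max(0))/2).round(4))
    # turntable: z~0.043
E
```

```text
top cam [ 0.38747008 -0.08700953  1.25793206]
knobs [301.8 184.2] 87 med top [ 0.5882 -0.1848  0.1485] mid [ 0.5888 -0.186   0.1491]
knobs [217.7 192. ] 80 med top [0.5646 0.008  0.1494] mid [0.5652 0.0076 0.1491]
knobs [246.1 207.9] 82 med top [ 0.5296 -0.0587  0.1481] mid [ 0.5291 -0.0587  0.1479]
hi100+ [473.1 103.3] 6942 med top [ 0.8018 -0.5975  0.1201] mid [ 0.8007 -0.5905  0.1232]
hi100+ [248.  108.3] 526 med top [ 0.7765 -0.0556  0.1095] mid [ 0.7766 -0.0552  0.1097]
hi100+ [301.6 184.5] 99 med top [ 0.5883 -0.1847  0.1484] mid [ 0.5888 -0.186   0.1491]
hi100+ [218.3 192.4] 102 med top [0.5647 0.0065 0.1494] mid [0.5652 0.0075 0.1491]
hi100+ [246.1 208.1] 89 med top [ 0.5296 -0.0587  0.1481] mid [ 0.5291 -0.0587  0.1479]
hi100+ [180.8 273.9] 658 med top [0.3756 0.0887 0.1145] mid [0.3757 0.0886 0.1149]
scene cam [ 0.94730992 -0.38850886  0.87997491]
knobs [280.7 159.7] 75 med top [0.5675 0.0046 0.1482] mid [0.5664 0.0061 0.1471]
knobs [252.2 164.4] 77 med top [ 0.532  -0.061   0.1487] mid [ 0.5315 -0.0605  0.1475]
knobs [226.6 207.3] 88 med top [ 0.5911 -0.1872  0.1491] mid [ 0.5899 -0.1872  0.1464]
hi100+ [258.4 109.4] 355 med top [0.3763 0.0881 0.1148] mid [0.3735 0.0895 0.1135]
hi100+ [281.  160.3] 132 med top [0.5671 0.0068 0.1488] mid [0.5651 0.008  0.1472]
hi100+ [252.6 164.9] 126 med top [ 0.5308 -0.0584  0.1488] mid [ 0.5297 -0.0568  0.1475]
hi100+ [227.1 208.1] 142 med top [ 0.59   -0.1856  0.149 ] mid [ 0.5879 -0.1849  0.1464]
hi100+ [320.3 235.5] 552 med top [ 0.7768 -0.0555  0.1097] mid [ 0.7756 -0.0541  0.1081]
hi100+ [108.7 367.6] 2210 med top [ 0.7116 -0.5618  0.1202] mid [ 0.7287 -0.5788  0.1186]
```

Run:
```python
from h import *
from scipy.optimize import least_squares
z=np.load("top0.npz");c=eyes.get_calibration("top");P=cloud(z["d"],c);H=P[...,2]
m=(H>.036)&(H<.06)&(np.hypot(P[...,0]-.57,P[...,1]+.08)<.16)
m=cv2.morphologyEx(m.astype(np.uint8),cv2.MORPH_CLOSE,np.ones((9,9)))
cs,_=cv2.findContours(m,0,cv2.CHAIN_APPROX_NONE);k=max(cs,key=cv2.contourArea)[:,0]
q=np.array([ray(c,u,v,.043)[:2] for u,v in k])
r=least_squares(lambda s:np.hypot(q[:,0]-s[0],q[:,1]-s[1])-s[2],[.57,-.08,.125],loss='soft_l1',f_scale=.002)
print("turntable",r.x, np.median(abs(r.fun)))
C=r.x[:2]
Hd=np.array([.589,-.186]);E=np.array([.5655,.007]);L=np.array([.530,-.0595])
print("C-H",np.linalg.norm(Hd-C),"ang",np.arctan2(*(Hd-C)[::-1]))
# eye box z~.076 ; post near shoulder
for lab,mm in(("eye",(H>.066)&(H<.09)&(P[...,1]<-.2)&(P[...,1]>-.3)&(P[...,0]>.5)&(P[...,0]<.7)),("post",(H>.07)&(H<.098)&(P[...,1]>.085)&(P[...,0]>.5)&(P[...,0]<.7))):
    q=P[mm];print(lab,len(q),q.min(0),q.max(0),np.median(q,0))
    print(np.argwhere(mm).min(0),np.argwhere(mm).max(0))
# shoulder: 211 from C and 130 from E
d=np.linalg.norm(E-C);a=(211**2-130**2+(d*1e3)**2)/(2*d*1e3)/1e3;h=np.sqrt(max(0,.211**2-a*a));u=(E-C)/d
for s in(1,-1):print("shoulder",C+a*u+s*h*np.array([-u[1],u[0]]))
```

```text
turntable [ 0.57491826 -0.07865886  0.12283946] 0.0005868957523917917
C-H 0.10826087148623259 ang -1.440354416840621
eye 321 [ 0.56172794 -0.27478105  0.0663002 ] [ 0.61175422 -0.23557272  0.08283523] [ 0.58596555 -0.25497444  0.07514582]
[180 320] [200 336]
post 228 [0.58499766 0.08524198 0.07029067] [0.62395487 0.14225779 0.09151611] [0.60485465 0.11552695 0.08526474]
[170 165] [186 188]
shoulder [0.49672495 0.11731769]
shoulder [0.60866279 0.12962534]
```

```bash
cat >> h.py <<'E'
import json,os
from scipy.spatial.transform import Rotation as Rn
def rows(pts,g,start=None):
    """print rows from the last commanded point (kept in cmd.json) through world points"""
    if start is None: start=json.load(open("cmd.json"))
    R=Rn.from_rotvec(json.load(open("rot.json"))).as_matrix()
    out=[]
    for i,p in enumerate(pts):
        s=(R.T@(np.array(p)-start)/.5).round(3)+0.
        out.append([s.tolist(),[0,0,0],g if np.isscalar(g) else g[i]])
    json.dump((np.array(start)+R@s*.5).tolist(),open("cmd.json","w"))
    print(len(out),json.dumps(out).replace(" ",""))
def line(a,b,n):
    return [np.array(a)+(np.array(b)-a)*k/n for k in range(1,n+1)]
def st():
    o=arm.observe();print("t",round(o["clock"],2),"pos",o["position"].round(4),"cmd",np.round(json.load(open("cmd.json")),4),"F",o["force"].round(1),"w",round(o["width"],3),"j",o["joints"].round(2))
E
python3 - <<'E'
from h import *
o=arm.observe()
json.dump(o["ee_rot"].tolist(),open("rot.json","w"))
a=o["position"];b=np.array([.530,-.0595,.235])
P=line(a,b,16)
rows(P[:10],0,start=a.tolist()); rows(P[10:]+[[.530,-.0595,.195]]+[[.530,-.0595,.175]],0)
E
```

```text
10 [[[-0.056,0.063,0.0],[0,0,0],0],[[-0.112,0.126,0.0],[0,0,0],0],[[-0.168,0.189,0.0],[0,0,0],0],[[-0.224,0.251,0.0],[0,0,0],0],[[-0.279,0.314,0.0],[0,0,0],0],[[-0.335,0.377,0.0],[0,0,0],0],[[-0.391,0.44,0.0],[0,0,0],0],[[-0.447,0.503,0.0],[0,0,0],0],[[-0.503,0.566,0.0],[0,0,0],0],[[-0.559,0.629,0.0],[0,0,0],0]]
8 [[[-0.056,0.063,0.0],[0,0,0],0],[[-0.112,0.125,0.0],[0,0,0],0],[[-0.168,0.188,0.0],[0,0,0],0],[[-0.224,0.251,-0.001],[0,0,0],0],[[-0.279,0.314,-0.001],[0,0,0],0],[[-0.335,0.377,-0.001],[0,0,0],0],[[-0.335,0.377,0.079],[0,0,0],0],[[-0.335,0.377,0.119],[0,0,0],0]]
```

Request:
{"api": "play_rows", "payload": {"rows": [[[-0.056,0.063,0.0],[0,0,0],0],[[-0.112,0.126,0.0],[0,0,0],0],[[-0.168,0.189,0.0],[0,0,0],0],[[-0.224,0.251,0.0],[0,0,0],0],[[-0.279,0.314,0.0],[0,0,0],0],[[-0.335,0.377,0.0],[0,0,0],0],[[-0.391,0.44,0.0],[0,0,0],0],[[-0.447,0.503,0.0],[0,0,0],0],[[-0.503,0.566,0.0],[0,0,0],0],[[-0.559,0.629,0.0],[0,0,0],0]], "newtons": 20}}

```text
clock: 1.1
position: [0.4338, 0.1722, 0.2347]
ee_rot: [-2.662, -1.669, 0.0]
force: [1.3, 1.3, 0.5]
width: 0.497
```

Request:
{"api": "play_rows", "payload": {"rows": [[[-0.056,0.063,0.0],[0,0,0],0],[[-0.112,0.125,0.0],[0,0,0],0],[[-0.168,0.188,0.0],[0,0,0],0],[[-0.224,0.251,0.0],[0,0,0],0],[[-0.279,0.314,0.0],[0,0,0],0],[[-0.335,0.377,0.0],[0,0,0],0],[[-0.335,0.377,0.0],[0,0,0],0],[[-0.335,0.377,0.0],[0,0,0],0],[[-0.335,0.377,0.079],[0,0,0],0],[[-0.335,0.377,0.079],[0,0,0],0]]}}

```text
clock: 2.1
position: [0.5273, -0.057, 0.1917]
ee_rot: [-2.656, -1.669, 0.009]
force: [-1.0, -0.0, 0.6]
width: 0.5
```

Run:
```python
from h import *
R=Rn.from_rotvec(json.load(open("rot.json"))).as_matrix()
c=np.array(json.load(open("cmd.json"))); c[2]=.195; json.dump(c.tolist(),open("cmd.json","w"))
st()
p,d=eyes.get_image("wrist");cv2.imwrite("pics/w1.png",p[:,:,::-1])
p,d=eyes.get_image("top");cv2.imwrite("pics/t1.png",p[:,:,::-1])
```

```text
t 2.1 pos [ 0.5273 -0.057   0.1917] cmd [ 0.5301 -0.0594  0.195 ] F [-1.  -0.   0.6] w 0.5 j [-0.26  0.33  0.35  1.88 -0.14  0.96  1.27]
```

View pics/w1.png

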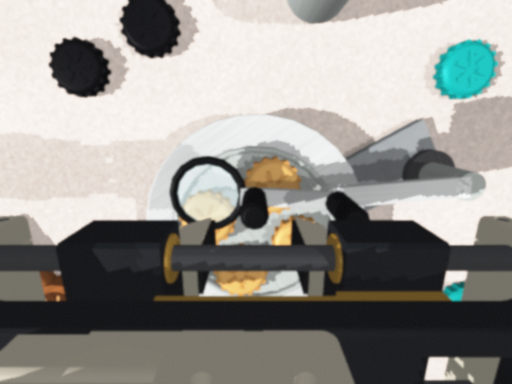

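Run:
```python
from h import *
st(); print(arm.observe()["dq"].round(3))
```

```text
t 2.2 pos [ 0.5295 -0.0578  0.1952] cmd [ 0.5301 -0.0594  0.195 ] F [-0.2  0.3  0.2] w 0.502 j [-0.26  0.33  0.35  1.87 -0.14  0.97  1.27]
[ 0.001 -0.021  0.011 -0.035  0.003  0.002  0.002]
```

View pics/t1.png

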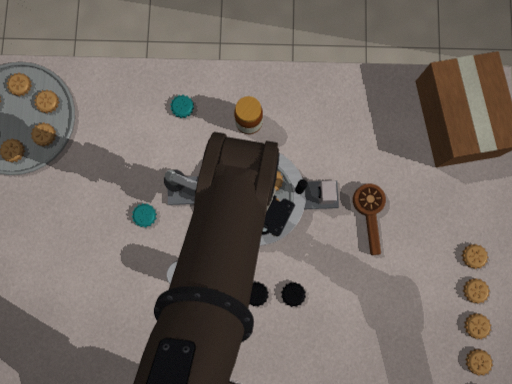

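Request:
{"api": "play_rows", "payload": {"rows": [[[0,0,0.04],[0,0,0],0],[[0,0,0.08],[0,0,0],0],[[0,0,0.12],[0,0,0],0],[[0,0,0.16],[0,0,0],0],[[0,0,0.16],[0,0,0],0],[[0,0,0.16],[0,0,0],-1],[[0,0,0.16],[0,0,0],-1],[[0,0,0.16],[0,0,0],-1],[[0,0,0.16],[0,0,0],-1],[[0,0,0.16],[0,0,0],-1]], "newtons": 20}}

```text
clock: 3.2
position: [0.5314, -0.0583, 0.1162]
ee_rot: [2.661, 1.669, 0.004]
force: [1.3, 3.2, 6.7]
width: 0.233
```

Run:
```python
from h import *
c=np.array(json.load(open("cmd.json"))); c[2]-=.08; json.dump(c.tolist(),open("cmd.json","w"))
st()
E=np.array([.5655,.007]); r=.075
p=arm.observe()["position"][:2]-E; print(np.hypot(*p),np.arctan2(p[1],p[0]))
a0=np.arctan2(*(c[:2]-E)[::-1]); 
A=np.linspace(a0,1.04,31)[1:]
for k in range(3):
    rows([[E[0]+r*np.cos(a),E[1]+r*np.sin(a),.115] for a in A[k*10:k*10+10]],-1)
```

```text
t 3.2 pos [ 0.5314 -0.0583  0.1162] cmd [ 0.5301 -0.0594  0.115 ] F [1.3 3.2 6.7] w 0.233 j [-0.23  0.43  0.32  1.95 -0.19  0.78  1.32]
0.07365928786176944 -2.0520719017898186
10 [[[0.001,0.016,0.0],[0,0,0],-1],[[0.003,0.031,0.0],[0,0,0],-1],[[0.006,0.046,0.0],[0,0,0],-1],[[0.011,0.061,0.0],[0,0,0],-1],[[0.017,0.075,0.0],[0,0,0],-1],[[0.025,0.088,0.0],[0,0,0],-1],[[0.034,0.101,0.0],[0,0,0],-1],[[0.045,0.112,0.0],[0,0,0],-1],[[0.056,0.123,0.0],[0,0,0],-1],[[0.069,0.132,0.0],[0,0,0],-1]]
10 [[[0.013,0.007,0.0],[0,0,0],-1],[[0.027,0.014,0.0],[0,0,0],-1],[[0.042,0.019,0.0],[0,0,0],-1],[[0.057,0.022,0.0],[0,0,0],-1],[[0.073,0.024,0.0],[0,0,0],-1],[[0.088,0.024,0.0],[0,0,0],-1],[[0.103,0.022,0.0],[0,0,0],-1],[[0.119,0.019,0.0],[0,0,0],-1],[[0.133,0.014,0.0],[0,0,0],-1],[[0.148,0.008,0.0],[0,0,0],-1]]
10 [[[0.013,-0.007,0.0],[0,0,0],-1],[[0.026,-0.016,0.0],[0,0,0],-1],[[0.038,-0.026,0.0],[0,0,0],-1],[[0.048,-0.038,0.0],[0,0,0],-1],[[0.058,-0.05,0.0],[0,0,0],-1],[[0.066,-0.063,0.0],[0,0,0],-1],[[0.072,-0.077,0.0],[0,0,0],-1],[[0.077,-0.092,0.0],[0,0,0],-1],[[0.081,-0.107,0.0],[0,0,0],-1],[[0.083,-0.122,0.0],[0,0,0],-1]]
```

Request:
{"api": "play_rows", "payload": {"rows": [[[0.001,0.016,0.0],[0,0,0],-1],[[0.003,0.031,0.0],[0,0,0],-1],[[0.006,0.046,0.0],[0,0,0],-1],[[0.011,0.061,0.0],[0,0,0],-1],[[0.017,0.075,0.0],[0,0,0],-1],[[0.025,0.088,0.0],[0,0,0],-1],[[0.034,0.101,0.0],[0,0,0],-1],[[0.045,0.112,0.0],[0,0,0],-1],[[0.056,0.123,0.0],[0,0,0],-1],[[0.069,0.132,0.0],[0,0,0],-1]]}}

```text
clock: 4.2
position: [0.6055, -0.0571, 0.1162]
ee_rot: [2.661, 1.668, 0.002]
force: [-0.1, 0.9, 8.2]
width: 0.233
```

Run:
```python
from h import *
st()
p,d=eyes.get_image("top");cv2.imwrite("pics/t2.png",cv2.resize(p[120:320,130:390,::-1],None,fx=3,fy=3))
```

```text
t 4.2 pos [ 0.6055 -0.0571  0.1162] cmd [0.6036 0.0717 0.1148] F [-0.1  0.9  8.2] w 0.233 j [-0.21  0.54  0.31  1.77 -0.21  0.87  1.32]
```

View pics/t2.png

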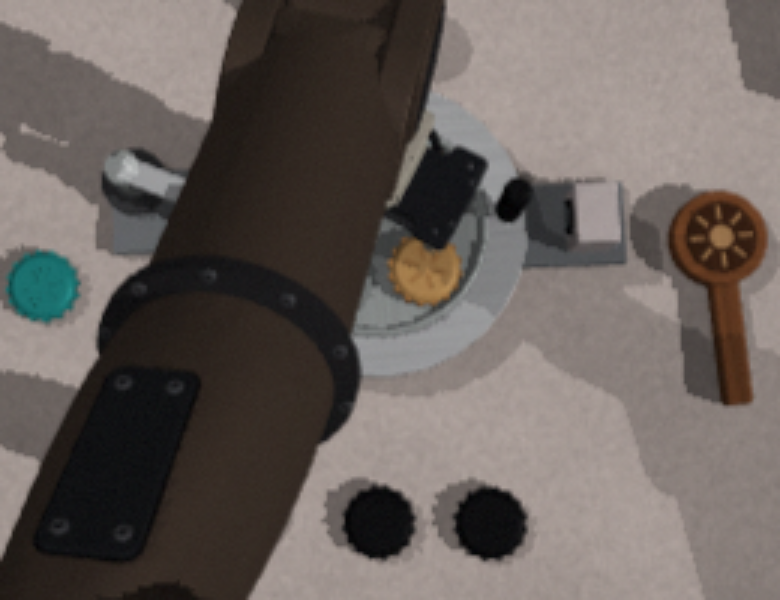

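Request:
{"api": "play_rows", "payload": {"rows": [[[0.013,0.007,0.0],[0,0,0],-1],[[0.027,0.014,0.0],[0,0,0],-1],[[0.042,0.019,0.0],[0,0,0],-1],[[0.057,0.022,0.0],[0,0,0],-1],[[0.073,0.024,0.0],[0,0,0],-1],[[0.088,0.024,0.0],[0,0,0],-1],[[0.103,0.022,0.0],[0,0,0],-1],[[0.119,0.019,0.0],[0,0,0],-1],[[0.133,0.014,0.0],[0,0,0],-1],[[0.148,0.008,0.0],[0,0,0],-1]]}}

```text
clock: 5.25
position: [0.642, 0.0075, 0.1164]
ee_rot: [2.66, 1.666, 0.003]
force: [1.0, -1.3, 6.2]
width: 0.233
```

Request:
{"api": "play_rows", "payload": {"rows": [[[0.013,-0.007,0.0],[0,0,0],-1],[[0.026,-0.016,0.0],[0,0,0],-1],[[0.038,-0.026,0.0],[0,0,0],-1],[[0.048,-0.038,0.0],[0,0,0],-1],[[0.058,-0.05,0.0],[0,0,0],-1],[[0.066,-0.063,0.0],[0,0,0],-1],[[0.072,-0.077,0.0],[0,0,0],-1],[[0.077,-0.092,0.0],[0,0,0],-1],[[0.08,-0.1,0.0],[0,0,0],-1],[[0.08,-0.1,0.0],[0,0,0],-1]]}}

```text
clock: 6.25
position: [0.6136, 0.0666, 0.1164]
ee_rot: [2.661, 1.669, 0.003]
force: [1.2, 0.8, 5.9]
width: 0.231
```

Run:
```python
from h import *
R=Rn.from_rotvec(json.load(open("rot.json"))).as_matrix()
c=np.array(json.load(open("cmd.json")))+R@np.array([-.003,.022,0])*.5; json.dump(c.tolist(),open("cmd.json","w"))
st()
for n in("scene","top"):
    p,d=eyes.get_image(n);cv2.imwrite(f"pics/{n}3.png",cv2.resize(p[80:280,170:370,::-1] if n=="scene" else p[120:320,130:390,::-1],None,fx=3,fy=3))
```

```text
t 6.25 pos [0.6136 0.0666 0.1164] cmd [0.6128 0.0655 0.1148] F [1.2 0.8 5.9] w 0.231 j [-0.41  0.55  0.31  1.75 -0.21  0.88  1.12]
```

View pics/scene3.png

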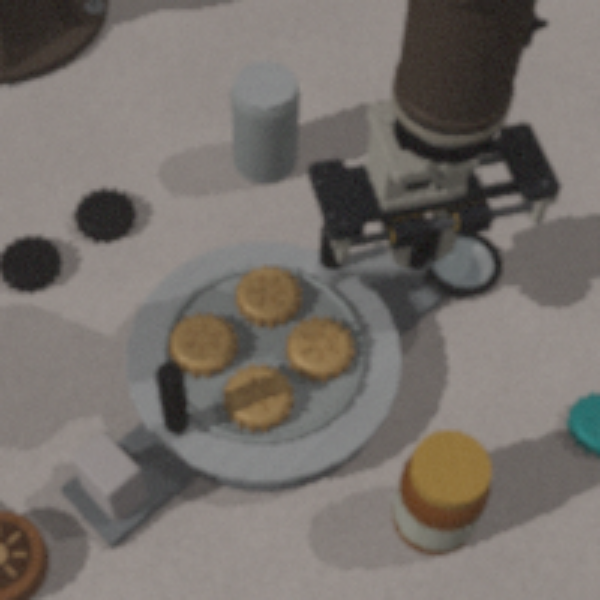

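Run:
```python
from h import *
E=np.array([.5655,.007]); r=.075
rows([[E[0]+r*np.cos(a),E[1]+r*np.sin(a),.115] for a in [.94,.98,1.02,1.05,1.08,1.1,1.12,1.12,1.12]],-1)
```

```text
9 [[[0.001,-0.007,0.0],[0,0,0],-1],[[0.002,-0.013,0.0],[0,0,0],-1],[[0.003,-0.019,0.0],[0,0,0],-1],[[0.003,-0.024,0.0],[0,0,0],-1],[[0.003,-0.028,0.0],[0,0,0],-1],[[0.003,-0.031,0.0],[0,0,0],-1],[[0.003,-0.034,0.0],[0,0,0],-1],[[0.003,-0.034,0.0],[0,0,0],-1],[[0.003,-0.034,0.0],[0,0,0],-1]]
```

Request:
{"api": "play_rows", "payload": {"rows": [[[0.001,-0.007,0.0],[0,0,0],-1],[[0.002,-0.013,0.0],[0,0,0],-1],[[0.003,-0.019,0.0],[0,0,0],-1],[[0.003,-0.024,0.0],[0,0,0],-1],[[0.003,-0.028,0.0],[0,0,0],-1],[[0.003,-0.031,0.0],[0,0,0],-1],[[0.003,-0.034,0.0],[0,0,0],-1],[[0.003,-0.034,0.0],[0,0,0],-1],[[0.003,-0.034,0.0],[0,0,0],-1]]}}

```text
clock: 7.25
position: [0.6, 0.0729, 0.1164]
ee_rot: [2.661, 1.665, 0.003]
force: [2.1, -4.2, 7.3]
width: 0.234
```

Run:
```python
from h import *
st()
p=arm.observe()["position"][:2]-[.5655,.007]; print(np.hypot(*p),np.arctan2(p[1],p[0]))
n="scene";p,d=eyes.get_image(n);cv2.imwrite(f"pics/{n}4.png",cv2.resize(p[120:220,230:370,::-1],None,fx=5,fy=5))
```

```text
t 7.25 pos [0.6    0.0729 0.1164] cmd [0.5982 0.0743 0.1148] F [ 2.1 -4.2  7.3] w 0.234 j [-0.43  0.53  0.31  1.78 -0.2   0.86  1.1 ]
0.0744034520233577 1.089000923108258
```

View pics/scene4.png

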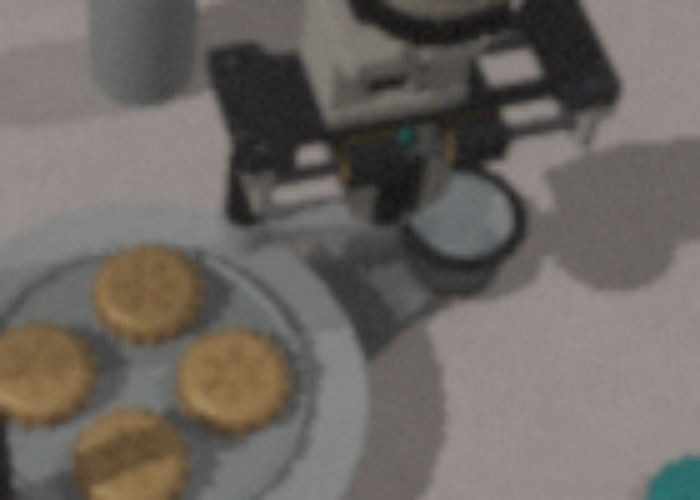

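Request:
{"api": "play_rows", "payload": {"rows": [[[0.003,0.002,0.0],[0,0,0],0],[[0.003,0.002,0.0],[0,0,0],0],[[0.003,0.002,0.0],[0,0,0],0],[[0.003,0.002,-0.06],[0,0,0],0],[[0.003,0.002,-0.12],[0,0,0],0],[[0.0,0.0,-0.18],[0,0,0],0],[[0.0,0.0,-0.18],[0,0,0],0],[[0.0,0.0,-0.18],[0,0,0],0]]}}

```text
clock: 8.1
position: [0.5983, 0.075, 0.2055]
ee_rot: [-2.661, -1.669, -0.001]
force: [-0.9, 0.1, -1.2]
width: 0.496
```

Run:
```python
from h import *
c=np.array(json.load(open("cmd.json"))); c[2]+=.09; json.dump(c.tolist(),open("cmd.json","w"))
st()
p,d=eyes.get_image("wrist");c=eyes.get_calibration("wrist");P=cloud(d,c);H=P[...,2]
cv2.imwrite("pics/w5.png",p[:,:,::-1])
n="scene";p,d=eyes.get_image(n);cv2.imwrite(f"pics/{n}5.png",cv2.resize(p[100:260,200:370,::-1],None,fx=4,fy=4,interpolation=cv2.INTER_AREA)[:600])
c=eyes.get_calibration(n);P=cloud(d,c);H=P[...,2]
m=(H>.11)&(H<.155)&(p.max(-1)<60)&(P[...,0]>.5)&(P[...,0]<.68)
k,L,s,ce=cv2.connectedComponentsWithStats(m.astype(np.uint8))
for i in range(1,k):
    if s[i,4]>12:
        q=P[L==i];t=q[q[:,2]>q[:,2].max()-.012];print(ce[i],s[i,4],np.median(t,0).round(4),((t.min(0)+t.max(0))/2).round(4))
```

```text
t 8.1 pos [0.5983 0.075  0.2055] cmd [0.5982 0.0743 0.2048] F [-0.9  0.1 -1.2] w 0.496 j [-0.46  0.43  0.34  1.69 -0.16  1.05  1.06]
[279.01149425 155.70114943] 87 [0.5537 0.01   0.1489] [0.5531 0.0108 0.1461]
[307.86315789 155.08421053] 95 [0.599  0.0694 0.1484] [0.5991 0.0707 0.1464]
[226.84 207.8 ] 100 [ 0.5902 -0.1864  0.1492] [ 0.5893 -0.1861  0.1475]
```

View pics/w5.png

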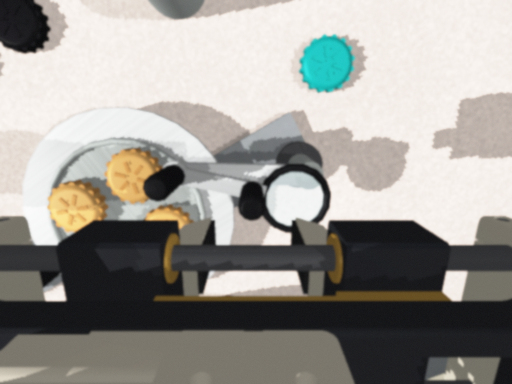

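View pics/scene5.png

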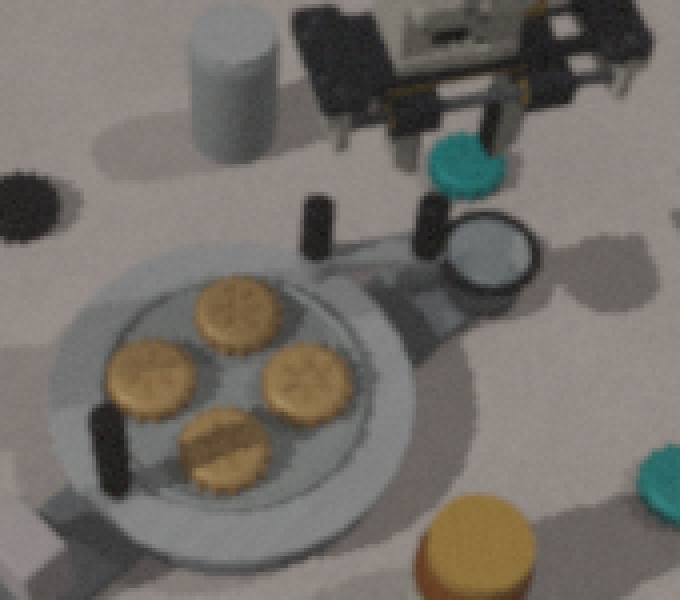

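Run:
```python
from h import *
c=json.load(open("cmd.json")); b=np.array([.553,.0095,.205])
rows(line(c,b,3)+[b,[b[0],b[1],.165],[b[0],b[1],.135],[b[0],b[1],.116],[b[0],b[1],.116],[b[0],b[1],.116]],0)
S=np.array([.6087,.1296]);
A=np.linspace(-2.0085,-3.40,31)[1:]
for k in range(3):
    rows([[S[0]+.13*np.cos(a),S[1]+.13*np.sin(a),.116] for a in A[k*10:k*10+10]],-1)
```

```text
9 [[[-0.052,-0.008,0.0],[0,0,0],0],[[-0.104,-0.017,0.0],[0,0,0],0],[[-0.156,-0.025,0.0],[0,0,0],0],[[-0.156,-0.025,0.0],[0,0,0],0],[[-0.156,-0.025,0.08],[0,0,0],0],[[-0.156,-0.025,0.14],[0,0,0],0],[[-0.156,-0.025,0.178],[0,0,0],0],[[-0.156,-0.025,0.178],[0,0,0],0],[[-0.156,-0.025,0.178],[0,0,0],0]]
10 [[[0.005,-0.013,0.0],[0,0,0],-1],[[0.006,-0.025,0.0],[0,0,0],-1],[[0.007,-0.037,0.0],[0,0,0],-1],[[0.009,-0.049,0.0],[0,0,0],-1],[[0.011,-0.061,0.0],[0,0,0],-1],[[0.014,-0.072,0.0],[0,0,0],-1],[[0.018,-0.084,0.0],[0,0,0],-1],[[0.022,-0.095,0.0],[0,0,0],-1],[[0.026,-0.107,0.0],[0,0,0],-1],[[0.031,-0.118,0.0],[0,0,0],-1]]
10 [[[0.006,-0.01,0.0],[0,0,0],-1],[[0.011,-0.021,0.0],[0,0,0],-1],[[0.018,-0.031,0.0],[0,0,0],-1],[[0.025,-0.041,0.0],[0,0,0],-1],[[0.032,-0.05,0.0],[0,0,0],-1],[[0.04,-0.059,0.0],[0,0,0],-1],[[0.048,-0.068,0.0],[0,0,0],-1],[[0.057,-0.077,0.0],[0,0,0],-1],[[0.066,-0.085,0.0],[0,0,0],-1],[[0.075,-0.092,0.0],[0,0,0],-1]]
10 [[[0.01,-0.007,0.0],[0,0,0],-1],[[0.02,-0.014,0.0],[0,0,0],-1],[[0.031,-0.02,0.0],[0,0,0],-1],[[0.041,-0.026,0.0],[0,0,0],-1],[[0.052,-0.031,0.0],[0,0,0],-1],[[0.063,-0.036,0.0],[0,0,0],-1],[[0.074,-0.04,0.0],[0,0,0],-1],[[0.086,-0.044,-0.001],[0,0,0],-1],[[0.098,-0.047,-0.001],[0,0,0],-1],[[0.109,-0.049,-0.001],[0,0,0],-1]]
```

Request:
{"api": "play_rows", "payload": {"rows": [[[-0.052,-0.008,0.0],[0,0,0],0],[[-0.104,-0.017,0.0],[0,0,0],0],[[-0.156,-0.025,0.0],[0,0,0],0],[[-0.156,-0.025,0.0],[0,0,0],0],[[-0.156,-0.025,0.08],[0,0,0],0],[[-0.156,-0.025,0.14],[0,0,0],0],[[-0.156,-0.025,0.178],[0,0,0],0],[[-0.156,-0.025,0.178],[0,0,0],0],[[-0.156,-0.025,0.178],[0,0,0],0]]}}

```text
clock: 9.1
position: [0.5529, 0.0102, 0.1159]
ee_rot: [-2.661, -1.669, 0.002]
force: [0.4, -0.1, 1.1]
width: 0.504
```

Request:
{"api": "play_rows", "payload": {"rows": [[[0,0,0],[0,0,0],-1],[[0,0,0],[0,0,0],-1],[[0,0,0],[0,0,0],-1],[[0,0,0],[0,0,0],-1]], "newtons": 25}}

```text
clock: 9.5
position: [0.5551, 0.0129, 0.1172]
ee_rot: [-2.66, -1.671, -0.008]
force: [5.0, 5.1, -1.2]
width: 0.232
```

Run:
```python
from h import *
json.dump([.553,.0095,.116],open("cmd.json","w")); st()
S=np.array([.6095,.131]);
A=np.linspace(-2.0036,-3.38,31)[1:]
for k in range(3):
    rows([[S[0]+.13*np.cos(a),S[1]+.13*np.sin(a),.117] for a in A[k*10:k*10+10]],-1)
```

```text
t 9.5 pos [0.5551 0.0129 0.1172] cmd [0.553  0.0095 0.116 ] F [ 5.   5.1 -1.2] w 0.232 j [-0.35  0.46  0.32  1.9  -0.2   0.81  1.2 ]
10 [[[0.008,-0.011,-0.002],[0,0,0],-1],[[0.009,-0.023,-0.002],[0,0,0],-1],[[0.01,-0.035,-0.002],[0,0,0],-1],[[0.012,-0.047,-0.002],[0,0,0],-1],[[0.014,-0.059,-0.002],[0,0,0],-1],[[0.017,-0.07,-0.002],[0,0,0],-1],[[0.02,-0.082,-0.002],[0,0,0],-1],[[0.024,-0.093,-0.002],[0,0,0],-1],[[0.028,-0.104,-0.002],[0,0,0],-1],[[0.033,-0.115,-0.002],[0,0,0],-1]]
10 [[[0.005,-0.011,0.0],[0,0,0],-1],[[0.011,-0.021,0.0],[0,0,0],-1],[[0.017,-0.031,0.0],[0,0,0],-1],[[0.024,-0.041,0.0],[0,0,0],-1],[[0.031,-0.051,0.0],[0,0,0],-1],[[0.039,-0.06,0.0],[0,0,0],-1],[[0.047,-0.069,0.0],[0,0,0],-1],[[0.055,-0.077,0.0],[0,0,0],-1],[[0.064,-0.085,0.0],[0,0,0],-1],[[0.073,-0.093,0.0],[0,0,0],-1]]
10 [[[0.01,-0.007,0.0],[0,0,0],-1],[[0.02,-0.014,0.0],[0,0,0],-1],[[0.03,-0.02,0.0],[0,0,0],-1],[[0.04,-0.026,0.0],[0,0,0],-1],[[0.051,-0.031,0.0],[0,0,0],-1],[[0.062,-0.036,0.0],[0,0,0],-1],[[0.073,-0.04,0.0],[0,0,0],-1],[[0.084,-0.044,0.0],[0,0,0],-1],[[0.096,-0.048,0.0],[0,0,0],-1],[[0.107,-0.05,0.0],[0,0,0],-1]]
```

Request:
{"api": "play_rows", "payload": {"rows": [[[0.008,-0.011,-0.002],[0,0,0],-1],[[0.009,-0.023,-0.002],[0,0,0],-1],[[0.01,-0.035,-0.002],[0,0,0],-1],[[0.012,-0.047,-0.002],[0,0,0],-1],[[0.014,-0.059,-0.002],[0,0,0],-1],[[0.017,-0.07,-0.002],[0,0,0],-1],[[0.02,-0.082,-0.002],[0,0,0],-1],[[0.024,-0.093,-0.002],[0,0,0],-1],[[0.028,-0.104,-0.002],[0,0,0],-1],[[0.033,-0.115,-0.002],[0,0,0],-1]]}}

```text
clock: 10.5
position: [0.5098, 0.0514, 0.1175]
ee_rot: [2.66, 1.669, 0.006]
force: [9.9, 5.1, -12.5]
width: 0.235
```

Request:
{"api": "play_rows", "payload": {"rows": [[[0.005,-0.011,0.0],[0,0,0],-1],[[0.011,-0.021,0.0],[0,0,0],-1],[[0.017,-0.031,0.0],[0,0,0],-1],[[0.024,-0.041,0.0],[0,0,0],-1],[[0.031,-0.051,0.0],[0,0,0],-1],[[0.039,-0.06,0.0],[0,0,0],-1],[[0.047,-0.069,0.0],[0,0,0],-1],[[0.055,-0.077,0.0],[0,0,0],-1],[[0.064,-0.085,0.0],[0,0,0],-1],[[0.073,-0.093,0.0],[0,0,0],-1]]}}

```text
clock: 11.5
position: [0.4866, 0.1038, 0.1177]
ee_rot: [2.659, 1.666, 0.012]
force: [20.2, 2.1, -22.8]
width: 0.232
```

Run:
```python
from h import *
st()
n="scene";p,d=eyes.get_image(n);cv2.imwrite(f"pics/{n}6.png",cv2.resize(p[70:230,200:370,::-1],None,fx=4,fy=4,interpolation=cv2.INTER_AREA)[:600])
```

```text
t 11.5 pos [0.4866 0.1038 0.1177] cmd [0.4833 0.1616 0.1168] F [ 20.2   2.1 -22.8] w 0.232 j [-0.57  0.37  0.32  2.04 -0.17  0.74  0.98]
```

View pics/scene6.png

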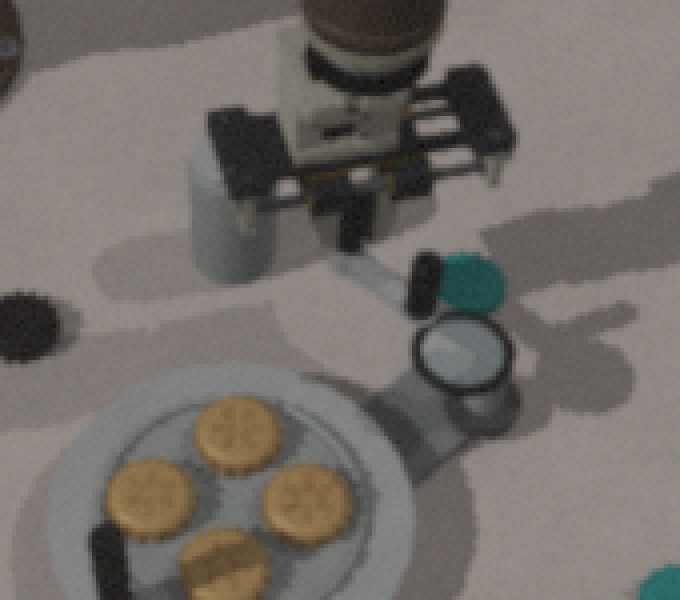

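Run:
```python
from h import *
S=np.array([.6095,.131]);
A=np.linspace(-2.0036,-3.38,31)[20]; print(A)
c=[S[0]+.13*np.cos(A),S[1]+.13*np.sin(A),.117]; print(c)
A=np.linspace(A,-3.40,11)[1:]; r=np.r_[.128,.1265,[.126]*8]
rows([[S[0]+q*np.cos(a),S[1]+q*np.sin(a),.117] for a,q in zip(A,r)],-1,start=c)
```

```text
-2.9212
[np.float64(0.48264448089052336), np.float64(0.10258033653497653), 0.117]
10 [[[0.012,-0.004,0.0],[0,0,0],-1],[[0.024,-0.009,0.0],[0,0,0],-1],[[0.035,-0.014,0.0],[0,0,0],-1],[[0.045,-0.02,0.0],[0,0,0],-1],[[0.056,-0.025,0.0],[0,0,0],-1],[[0.067,-0.03,0.0],[0,0,0],-1],[[0.079,-0.034,0.0],[0,0,0],-1],[[0.09,-0.038,0.0],[0,0,0],-1],[[0.102,-0.041,0.0],[0,0,0],-1],[[0.114,-0.044,0.0],[0,0,0],-1]]
```

Request:
{"api": "play_rows", "payload": {"rows": [[[0.012,-0.004,0.0],[0,0,0],-1],[[0.024,-0.009,0.0],[0,0,0],-1],[[0.035,-0.014,0.0],[0,0,0],-1],[[0.045,-0.02,0.0],[0,0,0],-1],[[0.056,-0.025,0.0],[0,0,0],-1],[[0.067,-0.03,0.0],[0,0,0],-1],[[0.079,-0.034,0.0],[0,0,0],-1],[[0.09,-0.038,0.0],[0,0,0],-1],[[0.102,-0.041,0.0],[0,0,0],-1],[[0.102,-0.041,0.0],[0,0,0],-1]]}}

```text
clock: 12.55
position: [0.4877, 0.1578, 0.1174]
ee_rot: [2.66, 1.667, 0.004]
force: [7.8, -0.2, -8.9]
width: 0.231
```

Run:
```python
from h import *
R=Rn.from_rotvec(json.load(open("rot.json"))).as_matrix()
c=np.array(json.load(open("cmd.json")))+R@np.array([-.012,.003,0])*.5; json.dump(c.tolist(),open("cmd.json","w"))
st()
S=np.array([.6095,.131]);q=arm.observe()["position"][:2]-S;print(np.hypot(*q),np.arctan2(q[1],q[0])-2*np.pi)
n="scene";p,d=eyes.get_image(n);cv2.imwrite(f"pics/{n}7.png",cv2.resize(p[70:230,200:370,::-1],None,fx=4,fy=4,interpolation=cv2.INTER_AREA)[:600])
```

```text
t 12.55 pos [0.4877 0.1578 0.1174] cmd [0.4864 0.1574 0.1169] F [ 7.8 -0.2 -8.9] w 0.231 j [-0.65  0.4   0.31  2.   -0.17  0.76  0.88]
0.12468786896312349 -3.3578395372324636
```

View pics/scene7.png

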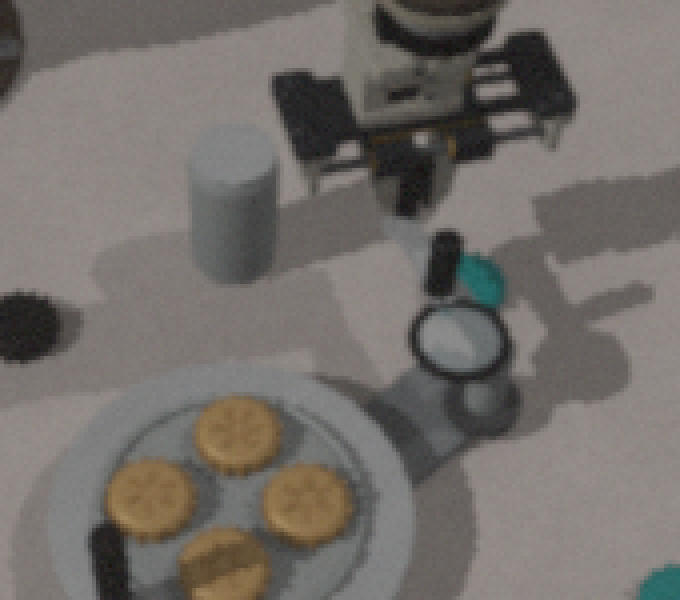

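Request:
{"api": "play_rows", "payload": {"rows": [[[0.004,-0.001,0],[0,0,0],-1],[[0.008,-0.002,0],[0,0,0],-1],[[0.012,-0.003,0],[0,0,0],-1],[[0.012,-0.003,0],[0,0,0],-1]]}}

```text
clock: 13.0
position: [0.4889, 0.1627, 0.1174]
ee_rot: [2.661, 1.666, 0.003]
force: [7.4, -3.1, -8.6]
width: 0.233
```

Request:
{"api": "play_rows", "payload": {"rows": [[[0.003,-0.001,0],[0,0,0],-1],[[0.006,-0.001,0],[0,0,0],-1],[[0.01,-0.001,0],[0,0,0],-1],[[0.01,-0.001,0],[0,0,0],-1]]}}

```text
clock: 13.4
position: [0.4897, 0.1653, 0.1173]
ee_rot: [2.661, 1.663, -0.003]
force: [4.2, -9.8, -2.7]
width: 0.232
```

Request:
{"api": "play_rows", "payload": {"rows": [[[0.004,-0.001,0],[0,0,0],-1],[[0.006,-0.002,0],[0,0,0],-1],[[0.006,-0.002,0],[0,0,0],-1]]}}

```text
clock: 13.7
position: [0.4897, 0.1656, 0.1172]
ee_rot: [2.662, 1.66, -0.007]
force: [2.8, -19.2, 2.6]
width: 0.235
```

Request:
{"api": "play_rows", "payload": {"rows": [[[-0.008,0.003,0],[0,0,0],-1],[[-0.01,0.004,0],[0,0,0],0],[[-0.01,0.004,0],[0,0,0],0],[[-0.01,0.004,0],[0,0,0],0],[[-0.01,0.004,-0.06],[0,0,0],0],[[-0.01,0.004,-0.12],[0,0,0],0],[[-0.01,0.004,-0.18],[0,0,0],0],[[-0.01,0.004,-0.24],[0,0,0],0],[[-0.01,0.004,-0.24],[0,0,0],0],[[-0.01,0.004,-0.24],[0,0,0],0]]}}

```text
clock: 14.7
position: [0.4894, 0.167, 0.2377]
ee_rot: [-2.661, -1.67, -0.002]
force: [0.1, 0.1, -0.6]
width: 0.496
```

Run:
```python
from h import *
o=arm.observe(); json.dump(o["position"].tolist(),open("cmd.json","w")); st()
for n in("scene","top"):
    p,d=eyes.get_image(n);cv2.imwrite(f"pics/{n}8.png",cv2.resize(p[70:250,180:370,::-1] if n=="scene" else p[120:320,130:390,::-1],None,fx=3,fy=3))
    c=eyes.get_calibration(n);P=cloud(d,c);H=P[...,2]
    m=(H>.11)&(H<.155)&(p.max(-1)<60)&(P[...,0]>.4)&(P[...,0]<.68)
    k,L,s,ce=cv2.connectedComponentsWithStats(m.astype(np.uint8))
    for i in range(1,k):
      if s[i,4]>12:
        q=P[L==i];t=q[q[:,2]>q[:,2].max()-.012];print(ce[i],s[i,4],np.median(t,0).round(4),((t.min(0)+t.max(0))/2).round(4))
```

```text
t 14.7 pos [0.4894 0.167  0.2377] cmd [0.4894 0.167  0.2377] F [ 0.1  0.1 -0.6] w 0.496 j [-0.71  0.26  0.35  1.85 -0.1   1.05  0.8 ]
[303.7125 114.0125] 80 [0.4877 0.1606 0.1483] [0.4879 0.1623 0.1474]
[311.6627907 133.8255814] 86 [0.5542 0.1268 0.1483] [0.5546 0.1285 0.1467]
[226.81188119 207.77227723] 101 [ 0.5902 -0.1869  0.1493] [ 0.5889 -0.1864  0.1473]
[301.75824176 184.46153846] 91 [ 0.5883 -0.185   0.1486] [ 0.5887 -0.1859  0.1491]
[164.69387755 195.84693878] 98 [0.5521 0.1299 0.1494] [0.5526 0.1304 0.1489]
```

View pics/scene8.png

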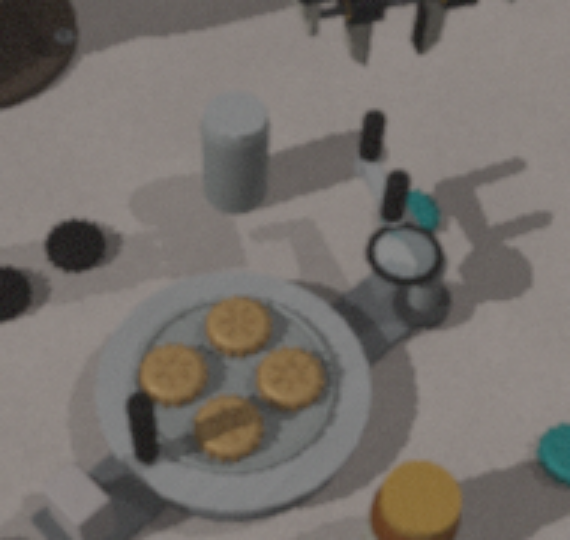

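View pics/top8.png

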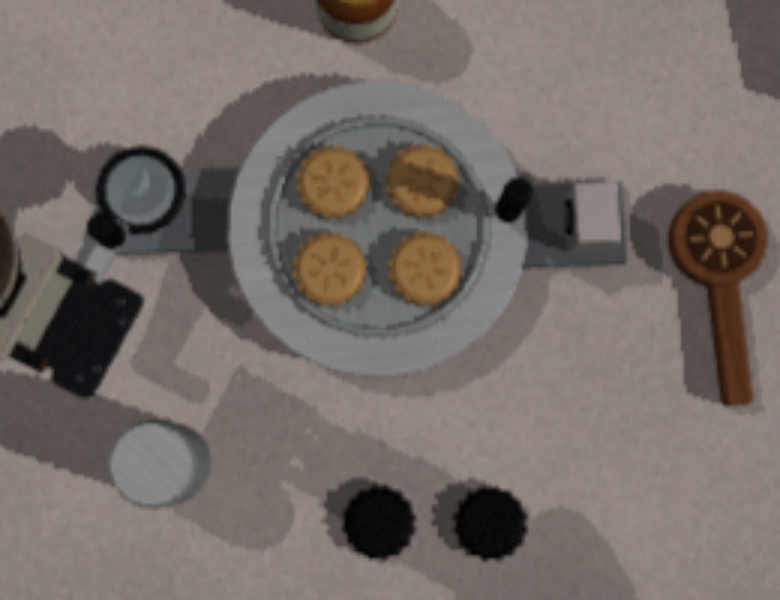

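Run:
```python
from h import *
from scipy.optimize import least_squares
p,d=eyes.get_image("top");c=eyes.get_calibration("top");P=cloud(d,c);H=P[...,2]
m=(H>.036)&(H<.06)&(np.hypot(P[...,0]-.575,P[...,1]+.079)<.15)
m=cv2.morphologyEx(m.astype(np.uint8),cv2.MORPH_CLOSE,np.ones((9,9)))
cs,_=cv2.findContours(m,0,cv2.CHAIN_APPROX_NONE);k=max(cs,key=cv2.contourArea)[:,0]
q=np.array([ray(c,u,v,.043)[:2] for u,v in k])
r=least_squares(lambda s:np.hypot(q[:,0]-s[0],q[:,1]-s[1])-s[2],[.57,-.08,.125],loss='soft_l1',f_scale=.002)
C=r.x[:2];print("turntable",r.x)
# eye top face by brightness and height
m=((H>.068)&(H<.085)&(P[...,1]<-.2)&(P[...,1]>-.3)&(P[...,0]>.5)&(P[...,0]<.7)&(p.min(-1)>110)).astype(np.uint8)
cs,_=cv2.findContours(m,0,cv2.CHAIN_APPROX_NONE);k=max(cs,key=cv2.contourArea)[:,0]
w=np.array([ray(c,u,v,.076)[:2] for u,v in k]).astype(np.float32)
b=cv2.minAreaRect(w*1000);print("eye",b,cv2.boxPoints(b))
e=np.array(b[0])/1000-C;print(np.hypot(*e),np.arctan2(e[1],e[0]))
h=np.array([.589,-.186])-C;print("handle",np.hypot(*h),np.arctan2(h[1],h[0]))
cv2.imwrite("pics/eye.png",cv2.resize(p[165:225,280:360,::-1],None,fx=9,fy=9,interpolation=cv2.INTER_AREA)[:600])
```

```text
turntable [ 0.57489205 -0.07844045  0.1229533 ]
eye ((586.964599609375, -256.5001525878906), (47.02459716796875, 32.83544921875), 4.178344249725342) [[ 562.31854 -241.8392 ]
 [ 564.711   -274.58737]
 [ 611.61066 -271.1611 ]
 [ 609.2182  -238.41293]]
0.17846849489149547 -1.503099359606506
handle 0.10848083133289721 -1.4403767515254042
```

View pics/eye.png

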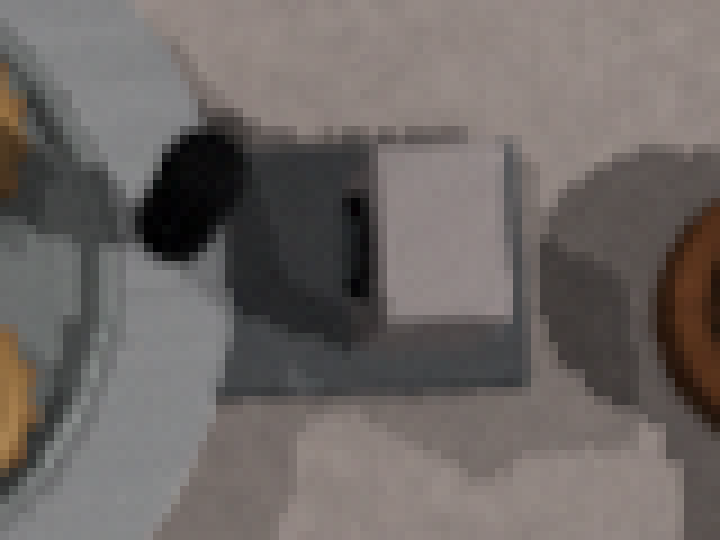

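Run:
```python
from h import *
c=json.load(open("cmd.json")); b=[.589,-.186,.235]
rows(line(c,b,10),0)
rows([b,b,[.589,-.186,.2],[.589,-.186,.165],[.589,-.186,.135],[.589,-.186,.116],[.589,-.186,.116]],0)
```

```text
10 [[[-0.055,0.049,0.001],[0,0,0],0],[[-0.11,0.097,0.001],[0,0,0],0],[[-0.165,0.146,0.002],[0,0,0],0],[[-0.219,0.195,0.002],[0,0,0],0],[[-0.274,0.243,0.003],[0,0,0],0],[[-0.329,0.292,0.004],[0,0,0],0],[[-0.384,0.341,0.004],[0,0,0],0],[[-0.439,0.39,0.005],[0,0,0],0],[[-0.494,0.438,0.006],[0,0,0],0],[[-0.549,0.487,0.006],[0,0,0],0]]
7 [[[0.0,0.0,0.0],[0,0,0],0],[[0.0,0.0,0.0],[0,0,0],0],[[0.001,0.0,0.07],[0,0,0],0],[[0.001,0.0,0.14],[0,0,0],0],[[0.001,0.0,0.2],[0,0,0],0],[[0.001,0.0,0.238],[0,0,0],0],[[0.001,0.0,0.238],[0,0,0],0]]
```

Request:
{"api": "play_rows", "payload": {"rows": [[[-0.055,0.049,0.001],[0,0,0],0],[[-0.11,0.097,0.001],[0,0,0],0],[[-0.165,0.146,0.002],[0,0,0],0],[[-0.219,0.195,0.002],[0,0,0],0],[[-0.274,0.243,0.003],[0,0,0],0],[[-0.329,0.292,0.004],[0,0,0],0],[[-0.384,0.341,0.004],[0,0,0],0],[[-0.439,0.39,0.005],[0,0,0],0],[[-0.494,0.438,0.006],[0,0,0],0],[[-0.549,0.487,0.006],[0,0,0],0]]}}

```text
clock: 15.85
position: [0.5886, -0.188, 0.2329]
ee_rot: [-2.66, -1.668, 0.002]
force: [-0.3, 0.5, 0.3]
width: 0.498
```

Request:
{"api": "play_rows", "payload": {"rows": [[[0.0,0.0,0.0],[0,0,0],0],[[0.0,0.0,0.0],[0,0,0],0],[[0.0,0.0,0.0],[0,0,0],0]]}}

```text
clock: 16.15
position: [0.5886, -0.1853, 0.2333]
ee_rot: [-2.659, -1.669, 0.001]
force: [-0.1, -0.4, -1.0]
width: 0.499
```

Run:
```python
from h import *
json.dump([.589,-.186,.235],open("cmd.json","w"));st()
p,d=eyes.get_image("wrist");cv2.imwrite("pics/w9.png",p[:,:,::-1]);st()
```

```text
t 16.15 pos [ 0.5886 -0.1853  0.2333] cmd [ 0.589 -0.186  0.235] F [-0.1 -0.4 -1. ] w 0.499 j [-0.1   0.44  0.47  1.62 -0.22  1.13  1.54]
t 16.2 pos [ 0.5888 -0.1851  0.2336] cmd [ 0.589 -0.186  0.235] F [ 0.4  1.1 -0.5] w 0.503 j [-0.11  0.44  0.47  1.62 -0.22  1.13  1.54]
```

View pics/w9.png

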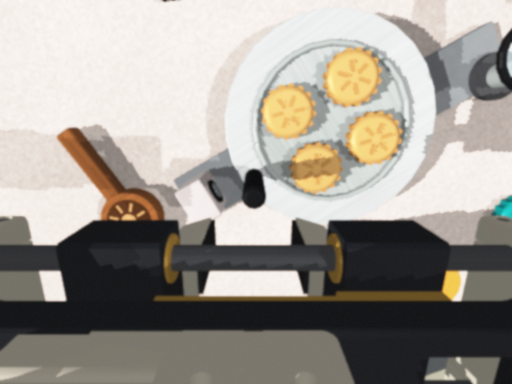

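Handle at (254,188), centred between the fingers (200–308). Descend and grip.

Request:
{"api": "play_rows", "payload": {"rows": [[[0.0,0.0,0.07],[0,0,0],0],[[0.0,0.0,0.14],[0,0,0],0],[[0.0,0.0,0.2],[0,0,0],0],[[0.0,0.0,0.236],[0,0,0],0],[[0.0,0.0,0.236],[0,0,0],0],[[0.0,0.0,0.236],[0,0,0],-1],[[0.0,0.0,0.236],[0,0,0],-1],[[0.0,0.0,0.236],[0,0,0],-1],[[0.0,0.0,0.236],[0,0,0],-1]], "newtons": 20}}

```text
clock: 17.1
position: [0.5898, -0.1863, 0.1174]
ee_rot: [2.661, 1.669, 0.003]
force: [-0.6, 2.2, 5.4]
width: 0.233
```

```bash
cat >> h.py <<'E'
C=np.array([.5749,-.0785])
def turn(a0,a1,n=10,off=(0,0),r=.108):
    A=np.linspace(a0,a1,n+1)[1:]
    rows([[C[0]+off[0]+r*np.cos(a),C[1]+off[1]+r*np.sin(a),.117] for a in A],-1)
def pol():
    q=arm.observe()["position"][:2]-C;print("r",np.hypot(*q).round(4),"ang",np.arctan2(q[1],q[0]).round(4))
E
python3 - <<'E'
from h import *
json.dump([.589,-.186,.117],open("cmd.json","w"));st();pol()
turn(-1.44,-2.04);turn(-2.04,-2.72)
E
```

```text
t 17.1 pos [ 0.5898 -0.1863  0.1174] cmd [ 0.589 -0.186  0.117] F [-0.6  2.2  5.4] w 0.233 j [-0.07  0.56  0.42  1.75 -0.29  0.89  1.6 ]
r 0.1088 ang -1.4338
10 [[[-0.006,-0.011,0.0],[0,0,0],-1],[[-0.012,-0.023,0.0],[0,0,0],-1],[[-0.018,-0.035,0.0],[0,0,0],-1],[[-0.022,-0.047,0.0],[0,0,0],-1],[[-0.026,-0.059,0.0],[0,0,0],-1],[[-0.029,-0.072,0.0],[0,0,0],-1],[[-0.032,-0.084,0.0],[0,0,0],-1],[[-0.034,-0.097,0.0],[0,0,0],-1],[[-0.035,-0.11,0.0],[0,0,0],-1],[[-0.035,-0.123,0.0],[0,0,0],-1]]
10 [[[0.001,-0.015,0.0],[0,0,0],-1],[[0.003,-0.029,0.0],[0,0,0],-1],[[0.006,-0.044,0.0],[0,0,0],-1],[[0.009,-0.058,0.0],[0,0,0],-1],[[0.014,-0.072,0.0],[0,0,0],-1],[[0.02,-0.085,0.0],[0,0,0],-1],[[0.026,-0.099,0.0],[0,0,0],-1],[[0.034,-0.111,0.0],[0,0,0],-1],[[0.042,-0.123,0.0],[0,0,0],-1],[[0.051,-0.135,0.0],[0,0,0],-1]]
```

Request:
{"api": "play_rows", "payload": {"rows": [[[-0.006,-0.011,0.0],[0,0,0],-1],[[-0.012,-0.023,0.0],[0,0,0],-1],[[-0.018,-0.035,0.0],[0,0,0],-1],[[-0.022,-0.047,0.0],[0,0,0],-1],[[-0.026,-0.059,0.0],[0,0,0],-1],[[-0.029,-0.072,0.0],[0,0,0],-1],[[-0.032,-0.084,0.0],[0,0,0],-1],[[-0.034,-0.097,0.0],[0,0,0],-1],[[-0.035,-0.11,0.0],[0,0,0],-1],[[-0.035,-0.123,0.0],[0,0,0],-1]]}}

```text
clock: 18.1
position: [0.5273, -0.1747, 0.1174]
ee_rot: [2.66, 1.669, 0.006]
force: [4.1, 5.3, 6.0]
width: 0.228
```

Request:
{"api": "play_rows", "payload": {"rows": [[[0.001,-0.015,0.0],[0,0,0],-1],[[0.003,-0.029,0.0],[0,0,0],-1],[[0.006,-0.044,0.0],[0,0,0],-1],[[0.009,-0.058,0.0],[0,0,0],-1],[[0.014,-0.072,0.0],[0,0,0],-1],[[0.02,-0.085,0.0],[0,0,0],-1],[[0.026,-0.099,0.0],[0,0,0],-1],[[0.034,-0.111,0.0],[0,0,0],-1],[[0.042,-0.123,0.0],[0,0,0],-1],[[0.051,-0.135,0.0],[0,0,0],-1]]}}

```text
clock: 19.1
position: [0.4788, -0.123, 0.1174]
ee_rot: [2.659, 1.668, 0.008]
force: [8.5, 2.1, 0.8]
width: 0.233
```

Run:
```python
from h import *
st();pol()
n="scene";p,d=eyes.get_image(n);cv2.imwrite(f"pics/{n}10.png",cv2.resize(p[70:270,160:370,::-1],None,fx=3,fy=3))
turn(-2.72,-3.42);turn(-3.42,-4.12)
```

```text
t 19.1 pos [ 0.4788 -0.123   0.1174] cmd [ 0.4764 -0.1226  0.117 ] F [8.5 2.1 0.8] w 0.233 j [-0.19  0.38  0.44  2.06 -0.24  0.75  1.51]
r 0.1059 ang -2.7079
10 [[[0.01,-0.011,0.0],[0,0,0],-1],[[0.021,-0.022,0.0],[0,0,0],-1],[[0.032,-0.031,0.0],[0,0,0],-1],[[0.045,-0.04,0.0],[0,0,0],-1],[[0.057,-0.048,0.0],[0,0,0],-1],[[0.071,-0.055,0.0],[0,0,0],-1],[[0.085,-0.061,0.0],[0,0,0],-1],[[0.099,-0.067,0.0],[0,0,0],-1],[[0.113,-0.071,0.0],[0,0,0],-1],[[0.128,-0.074,0.0],[0,0,0],-1]]
10 [[[0.015,-0.002,0.0],[0,0,0],-1],[[0.03,-0.003,0.0],[0,0,0],-1],[[0.045,-0.003,0.0],[0,0,0],-1],[[0.06,-0.002,0.0],[0,0,0],-1],[[0.075,0.0,0.0],[0,0,0],-1],[[0.09,0.004,0.0],[0,0,0],-1],[[0.105,0.008,0.0],[0,0,0],-1],[[0.119,0.013,0.0],[0,0,0],-1],[[0.133,0.019,0.0],[0,0,0],-1],[[0.146,0.026,0.0],[0,0,0],-1]]
```

View pics/scene10.png

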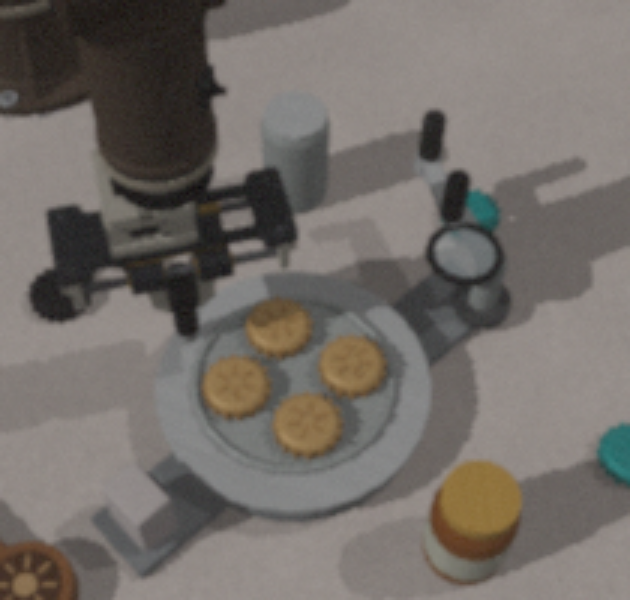

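Run:
```python
from h import *
json.dump([C[0]+.108*np.cos(-2.72),C[1]+.108*np.sin(-2.72),.117],open("cmd.json","w"))
o=(.002,0)
turn(-2.72,-3.42,off=o);turn(-3.42,-4.12,off=o)
```

```text
10 [[[0.012,-0.008,0.0],[0,0,0],-1],[[0.023,-0.018,0.0],[0,0,0],-1],[[0.034,-0.028,0.0],[0,0,0],-1],[[0.047,-0.037,0.0],[0,0,0],-1],[[0.059,-0.045,0.0],[0,0,0],-1],[[0.073,-0.052,0.0],[0,0,0],-1],[[0.087,-0.058,0.0],[0,0,0],-1],[[0.101,-0.063,0.0],[0,0,0],-1],[[0.115,-0.067,0.0],[0,0,0],-1],[[0.13,-0.07,0.0],[0,0,0],-1]]
10 [[[0.015,-0.002,0.0],[0,0,0],-1],[[0.03,-0.003,0.0],[0,0,0],-1],[[0.045,-0.003,0.0],[0,0,0],-1],[[0.06,-0.002,0.0],[0,0,0],-1],[[0.075,0.0,0.0],[0,0,0],-1],[[0.09,0.003,0.0],[0,0,0],-1],[[0.105,0.007,0.0],[0,0,0],-1],[[0.119,0.013,0.0],[0,0,0],-1],[[0.133,0.019,0.0],[0,0,0],-1],[[0.146,0.026,0.0],[0,0,0],-1]]
```

Request:
{"api": "play_rows", "payload": {"rows": [[[0.012,-0.008,0.0],[0,0,0],-1],[[0.023,-0.018,0.0],[0,0,0],-1],[[0.034,-0.028,0.0],[0,0,0],-1],[[0.047,-0.037,0.0],[0,0,0],-1],[[0.059,-0.045,0.0],[0,0,0],-1],[[0.073,-0.052,0.0],[0,0,0],-1],[[0.087,-0.058,0.0],[0,0,0],-1],[[0.101,-0.063,0.0],[0,0,0],-1],[[0.115,-0.067,0.0],[0,0,0],-1],[[0.13,-0.07,0.0],[0,0,0],-1]]}}

```text
clock: 20.15
position: [0.4738, -0.0501, 0.1173]
ee_rot: [2.661, 1.667, 0.003]
force: [-0.1, -1.7, 11.6]
width: 0.233
```

Request:
{"api": "play_rows", "payload": {"rows": [[[0.015,-0.002,0.0],[0,0,0],-1],[[0.03,-0.003,0.0],[0,0,0],-1],[[0.045,-0.003,0.0],[0,0,0],-1],[[0.06,-0.002,0.0],[0,0,0],-1],[[0.075,0.0,0.0],[0,0,0],-1],[[0.09,0.003,0.0],[0,0,0],-1],[[0.105,0.007,0.0],[0,0,0],-1],[[0.119,0.013,0.0],[0,0,0],-1],[[0.133,0.019,0.0],[0,0,0],-1],[[0.146,0.026,0.0],[0,0,0],-1]]}}

```text
clock: 21.15
position: [0.5172, 0.0104, 0.1173]
ee_rot: [2.662, 1.668, 0.002]
force: [-1.2, 0.1, 12.2]
width: 0.232
```

Run:
```python
from h import *
st();pol()
n="scene";p,d=eyes.get_image(n);cv2.imwrite(f"pics/{n}11.png",cv2.resize(p[70:270,160:370,::-1],None,fx=3,fy=3))
n="wrist";p,d=eyes.get_image(n);cv2.imwrite(f"pics/{n}11.png",p[:,:,::-1])
```

```text
t 21.15 pos [0.5172 0.0104 0.1173] cmd [0.5167 0.0111 0.1168] F [-1.2  0.1 12.2] w 0.232 j [-0.44  0.41  0.42  2.   -0.24  0.77  1.24]
r 0.106 ang 2.1469
```

View pics/scene11.png

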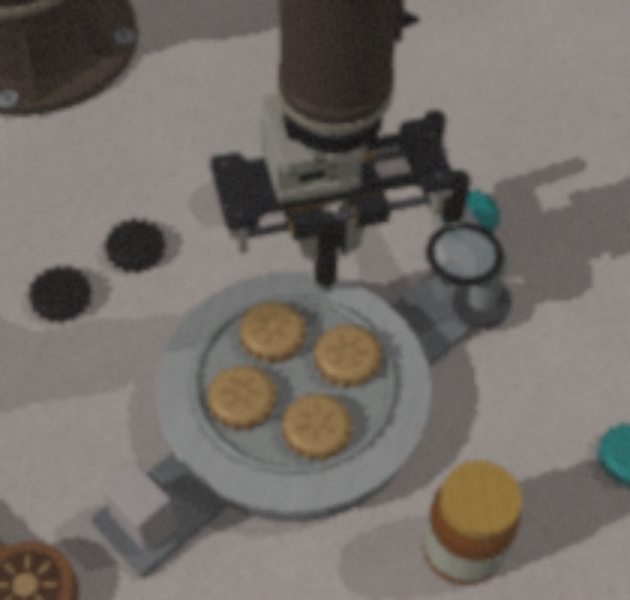

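View pics/wrist11.png

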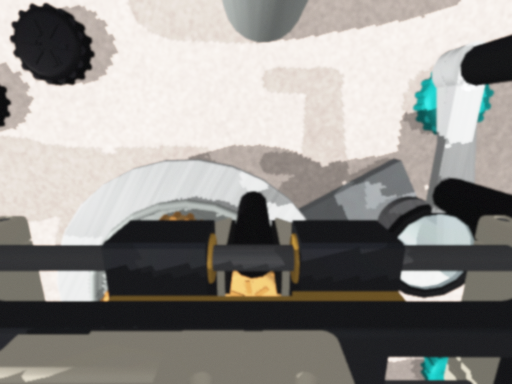

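Run:
```python
from h import *
o=(.002,0)
turn(-4.12,-4.82,off=o);turn(-4.82,-5.52,off=o)
```

```text
10 [[[0.013,0.008,0.0],[0,0,0],-1],[[0.025,0.017,0.0],[0,0,0],-1],[[0.036,0.027,0.0],[0,0,0],-1],[[0.047,0.037,0.0],[0,0,0],-1],[[0.057,0.048,0.0],[0,0,0],-1],[[0.067,0.06,0.0],[0,0,0],-1],[[0.075,0.073,0.0],[0,0,0],-1],[[0.082,0.086,-0.001],[0,0,0],-1],[[0.089,0.1,-0.001],[0,0,0],-1],[[0.095,0.114,-0.001],[0,0,0],-1]]
10 [[[0.004,0.014,0.0],[0,0,0],-1],[[0.008,0.029,0.0],[0,0,0],-1],[[0.01,0.044,0.0],[0,0,0],-1],[[0.012,0.059,0.0],[0,0,0],-1],[[0.012,0.074,0.0],[0,0,0],-1],[[0.012,0.089,0.0],[0,0,0],-1],[[0.01,0.104,0.0],[0,0,0],-1],[[0.007,0.119,0.0],[0,0,0],-1],[[0.003,0.134,0.0],[0,0,0],-1],[[-0.001,0.148,0.001],[0,0,0],-1]]
```

Request:
{"api": "play_rows", "payload": {"rows": [[[0.013,0.008,0.0],[0,0,0],-1],[[0.025,0.017,0.0],[0,0,0],-1],[[0.036,0.027,0.0],[0,0,0],-1],[[0.047,0.037,0.0],[0,0,0],-1],[[0.057,0.048,0.0],[0,0,0],-1],[[0.067,0.06,0.0],[0,0,0],-1],[[0.075,0.073,0.0],[0,0,0],-1],[[0.082,0.086,-0.001],[0,0,0],-1],[[0.089,0.1,-0.001],[0,0,0],-1],[[0.095,0.114,-0.001],[0,0,0],-1]]}}

```text
clock: 22.25
position: [0.5888, 0.0285, 0.1174]
ee_rot: [-2.662, -1.669, -0.001]
force: [-0.4, 0.9, 5.9]
width: 0.238
```

Request:
{"api": "play_rows", "payload": {"rows": [[[0.004,0.014,0.0],[0,0,0],-1],[[0.008,0.029,0.0],[0,0,0],-1],[[0.01,0.044,0.0],[0,0,0],-1],[[0.012,0.059,0.0],[0,0,0],-1],[[0.012,0.074,0.0],[0,0,0],-1],[[0.012,0.089,0.0],[0,0,0],-1],[[0.01,0.104,0.0],[0,0,0],-1],[[0.007,0.119,0.0],[0,0,0],-1],[[0.003,0.134,0.0],[0,0,0],-1],[[-0.001,0.148,0.0],[0,0,0],-1]]}}

```text
clock: 23.25
position: [0.6557, -0.0041, 0.1175]
ee_rot: [2.661, 1.669, 0.002]
force: [0.5, 2.2, 6.3]
width: 0.233
```

Run:
```python
from h import *
st();pol()
n="scene";p,d=eyes.get_image(n);cv2.imwrite(f"pics/{n}12.png",cv2.resize(p[70:270,160:370,::-1],None,fx=3,fy=3))
```

```text
t 23.25 pos [ 0.6557 -0.0041  0.1175] cmd [ 0.6551 -0.0037  0.1168] F [0.5 2.2 6.3] w 0.233 j [-0.33  0.61  0.4   1.65 -0.28  0.94  1.29]
r 0.1098 ang 0.7448
```

View pics/scene12.png

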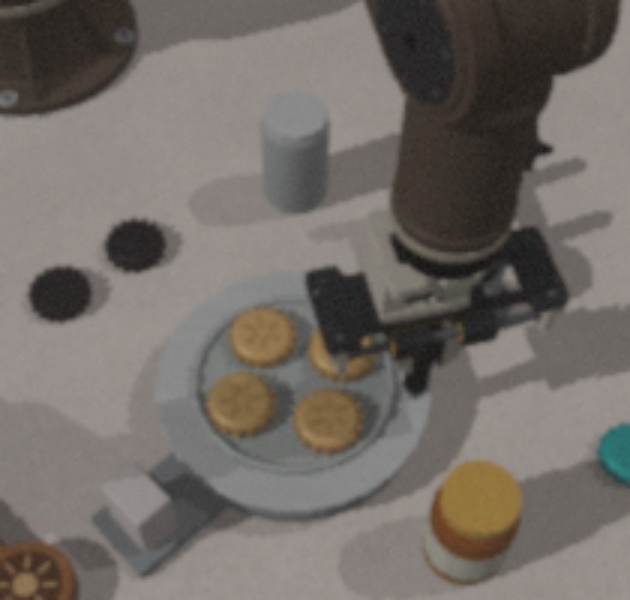

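Run:
```python
from h import *
o=(.002,0)
turn(-5.52,-6.24,off=o);turn(-6.24,-6.96,off=o);turn(-6.96,-7.66,off=o);turn(-7.66,-7.785,5,off=o)
```

```text
10 [[[-0.006,0.014,0.0],[0,0,0],-1],[[-0.013,0.028,0.0],[0,0,0],-1],[[-0.021,0.042,0.0],[0,0,0],-1],[[-0.03,0.054,0.0],[0,0,0],-1],[[-0.04,0.066,0.0],[0,0,0],-1],[[-0.051,0.078,0.0],[0,0,0],-1],[[-0.062,0.088,0.0],[0,0,0],-1],[[-0.074,0.098,0.0],[0,0,0],-1],[[-0.087,0.107,0.0],[0,0,0],-1],[[-0.1,0.115,0.0],[0,0,0],-1]]
10 [[[-0.014,0.007,0.0],[0,0,0],-1],[[-0.029,0.012,0.0],[0,0,0],-1],[[-0.044,0.017,0.0],[0,0,0],-1],[[-0.059,0.021,0.0],[0,0,0],-1],[[-0.074,0.024,0.0],[0,0,0],-1],[[-0.089,0.025,0.0],[0,0,0],-1],[[-0.105,0.025,0.0],[0,0,0],-1],[[-0.121,0.025,0.0],[0,0,0],-1],[[-0.136,0.023,0.0],[0,0,0],-1],[[-0.151,0.02,0.0],[0,0,0],-1]]
10 [[[-0.015,-0.004,0.0],[0,0,0],-1],[[-0.029,-0.009,0.0],[0,0,0],-1],[[-0.043,-0.015,0.0],[0,0,0],-1],[[-0.057,-0.022,0.0],[0,0,0],-1],[[-0.069,-0.029,0.0],[0,0,0],-1],[[-0.082,-0.038,0.0],[0,0,0],-1],[[-0.094,-0.048,0.0],[0,0,0],-1],[[-0.105,-0.058,0.0],[0,0,0],-1],[[-0.115,-0.069,0.0],[0,0,0],-1],[[-0.124,-0.081,0.0],[0,0,0],-1]]
5 [[[-0.004,-0.004,0.0],[0,0,0],-1],[[-0.007,-0.008,0.0],[0,0,0],-1],[[-0.01,-0.013,0.0],[0,0,0],-1],[[-0.013,-0.018,0.0],[0,0,0],-1],[[-0.015,-0.022,0.0],[0,0,0],-1]]
```

Request:
{"api": "play_rows", "payload": {"rows": [[[-0.006,0.014,0.0],[0,0,0],-1],[[-0.013,0.028,0.0],[0,0,0],-1],[[-0.021,0.042,0.0],[0,0,0],-1],[[-0.03,0.054,0.0],[0,0,0],-1],[[-0.04,0.066,0.0],[0,0,0],-1],[[-0.051,0.078,0.0],[0,0,0],-1],[[-0.062,0.088,0.0],[0,0,0],-1],[[-0.074,0.098,0.0],[0,0,0],-1],[[-0.087,0.107,0.0],[0,0,0],-1],[[-0.1,0.115,0.0],[0,0,0],-1]]}}

```text
clock: 24.3
position: [0.6858, -0.0748, 0.1175]
ee_rot: [2.661, 1.668, 0.002]
force: [1.5, 1.5, 5.5]
width: 0.229
```

Request:
{"api": "play_rows", "payload": {"rows": [[[-0.014,0.007,0.0],[0,0,0],-1],[[-0.029,0.012,0.0],[0,0,0],-1],[[-0.044,0.017,0.0],[0,0,0],-1],[[-0.059,0.021,0.0],[0,0,0],-1],[[-0.074,0.024,0.0],[0,0,0],-1],[[-0.089,0.025,0.0],[0,0,0],-1],[[-0.105,0.025,0.0],[0,0,0],-1],[[-0.121,0.025,0.0],[0,0,0],-1],[[-0.136,0.023,0.0],[0,0,0],-1],[[-0.151,0.02,0.0],[0,0,0],-1]]}}

```text
clock: 25.3
position: [0.6611, -0.1477, 0.1174]
ee_rot: [2.661, 1.667, 0.001]
force: [1.2, 0.5, 8.0]
width: 0.233
```

Run:
```python
from h import *
st();pol()
n="scene";p,d=eyes.get_image(n);cv2.imwrite(f"pics/{n}13.png",cv2.resize(p[70:270,160:370,::-1],None,fx=3,fy=3))
```

```text
t 25.3 pos [ 0.6611 -0.1477  0.1174] cmd [ 0.5845 -0.1862  0.117 ] F [1.2 0.5 8. ] w 0.233 j [-0.11  0.64  0.4   1.59 -0.29  0.97  1.5 ]
r 0.1105 ang -0.677
```

View pics/scene13.png

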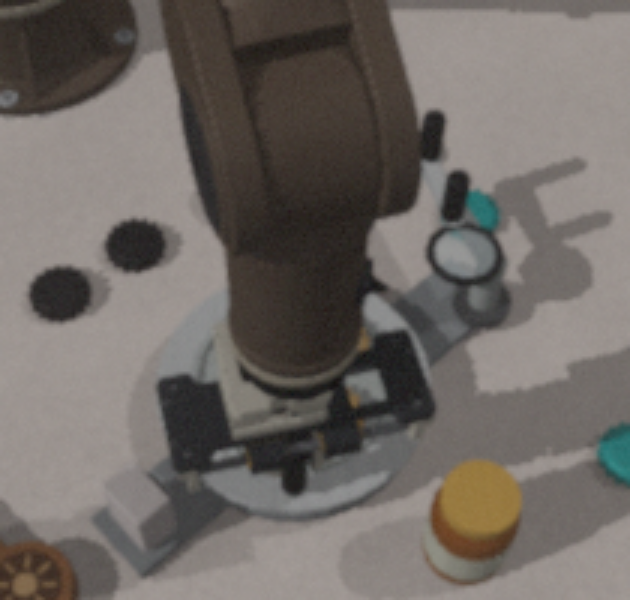

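Request:
{"api": "play_rows", "payload": {"rows": [[[-0.015,-0.004,0.0],[0,0,0],-1],[[-0.029,-0.009,0.0],[0,0,0],-1],[[-0.043,-0.015,0.0],[0,0,0],-1],[[-0.057,-0.022,0.0],[0,0,0],-1],[[-0.069,-0.029,0.0],[0,0,0],-1],[[-0.082,-0.038,0.0],[0,0,0],-1],[[-0.094,-0.048,0.0],[0,0,0],-1],[[-0.105,-0.058,0.0],[0,0,0],-1],[[-0.115,-0.069,0.0],[0,0,0],-1],[[-0.124,-0.081,0.0],[0,0,0],-1]]}}

```text
clock: 26.35
position: [0.5973, -0.1852, 0.1174]
ee_rot: [2.662, 1.668, 0.001]
force: [0.2, 0.7, 9.4]
width: 0.236
```

Request:
{"api": "play_rows", "payload": {"rows": [[[-0.004,-0.004,0.0],[0,0,0],-1],[[-0.007,-0.008,0.0],[0,0,0],-1],[[-0.01,-0.013,0.0],[0,0,0],-1],[[-0.013,-0.018,0.0],[0,0,0],-1],[[-0.015,-0.022,0.0],[0,0,0],-1],[[-0.015,-0.022,0.0],[0,0,0],-1],[[-0.015,-0.022,0.0],[0,0,0],-1]]}}

```text
clock: 27.05
position: [0.5839, -0.1869, 0.1174]
ee_rot: [-2.661, -1.668, -0.0]
force: [-1.4, 2.4, 10.7]
width: 0.233
```

Run:
```python
from h import *
st();pol()
o=arm.observe()["position"]-[.5769,-.0785,0]; print(np.arctan2(o[1],o[0]))
```

```text
t 27.05 pos [ 0.5839 -0.1869  0.1174] cmd [ 0.5845 -0.1862  0.117 ] F [-1.4  2.4 10.7] w 0.233 j [-0.05  0.55  0.4   1.76 -0.27  0.89  1.59]
r 0.1088 ang -1.4877
-1.5060396042664739
```

Request:
{"api": "play_rows", "payload": {"rows": [[[0,0,0],[0,0,0],0],[[0,0,0],[0,0,0],0],[[0,0,0],[0,0,0],0],[[0,0,-0.06],[0,0,0],0],[[0,0,-0.12],[0,0,0],0],[[0,0,-0.18],[0,0,0],0],[[0,0,-0.24],[0,0,0],0],[[0,0,-0.3],[0,0,0],0],[[0,0,-0.3],[0,0,0],0],[[-0.06,0,-0.3],[0,0,0],0]]}}

```text
clock: 28.05
position: [0.5734, -0.2097, 0.2665]
ee_rot: [-2.655, -1.677, -0.004]
force: [0.2, -0.2, -1.7]
width: 0.503
```

Request:
{"api": "play_rows", "payload": {"rows": [[[-0.08,-0.05,0],[0,0,0],0],[[-0.16,-0.1,0],[0,0,0],0],[[-0.24,-0.15,0],[0,0,0],0],[[-0.32,-0.2,0],[0,0,0],0],[[-0.32,-0.2,0],[0,0,0],0],[[-0.32,-0.2,0],[0,0,0],0]]}}

```text
clock: 28.65
position: [0.4105, -0.3146, 0.2663]
ee_rot: [-2.663, -1.665, -0.0]
force: [0.9, 0.6, 0.0]
width: 0.5
```

Run:
```python
from h import *
st()
for n in("scene","top"):
    p,d=eyes.get_image(n);cv2.imwrite(f"pics/{n}14.png",p[:,:,::-1])
    c=eyes.get_calibration(n);P=cloud(d,c);H=P[...,2]
    m=(H>.1)&(H<.155)&(P[...,0]>.3)&(P[...,0]<.82)&(P[...,1]>-.3)
    k,L,s,ce=cv2.connectedComponentsWithStats(m.astype(np.uint8))
    for i in range(1,k):
      if s[i,4]>12:
        q=P[L==i];t=q[q[:,2]>q[:,2].max()-.012];v=np.median(t,0);w=((t.min(0)+t.max(0))/2);print(n,ce[i].round(1),s[i,4],v.round(4),w.round(4),"ang",np.arctan2(w[1]-C[1],w[0]-C[0]).round(4),np.arctan2(v[1]-C[1],v[0]-C[0]).round(4))
```

```text
t 28.65 pos [ 0.4105 -0.3146  0.2663] cmd [ 0.5845 -0.1862  0.117 ] F [0.9 0.6 0. ] w 0.5 j [ 0.13  0.24  0.53  1.82 -0.13  1.12  1.82]
scene [258.5 109.5] 358 [0.3766 0.0878 0.115 ] [0.3745 0.0893 0.1131] ang 2.4444 2.4439
scene [304.  114.3] 124 [0.4868 0.1634 0.149 ] [0.4855 0.1667 0.1478] ang 1.9203 1.9199
scene [311.7 134.3] 129 [0.5536 0.1292 0.1481] [0.5521 0.131  0.1464] ang 1.6792 1.6729
scene [224.9 206. ] 141 [ 0.5816 -0.1863  0.149 ] [ 0.5797 -0.1854  0.1465] ang -1.5264 -1.5084
scene [320.2 235.6] 552 [ 0.7766 -0.0554  0.1097] [ 0.776  -0.0532  0.1078] ang 0.125 0.114
top [248.  108.2] 520 [ 0.7766 -0.0556  0.1097] [ 0.7768 -0.0552  0.1114] ang 0.1147 0.1133
top [301.8 187.8] 100 [ 0.5805 -0.186   0.148 ] [ 0.5809 -0.1862  0.148 ] ang -1.5147 -1.5189
top [165. 196.] 109 [0.5523 0.1305 0.149 ] [0.5527 0.1306 0.1486] ang 1.6765 1.6783
top [148.8 224.2] 115 [0.4868 0.1638 0.1487] [0.4863 0.1655 0.1494] ang 1.919 1.9195
top [180.8 274. ] 657 [0.3755 0.0884 0.1145] [0.3756 0.0881 0.1153] ang 2.4452 2.4447
```

View pics/top14.png

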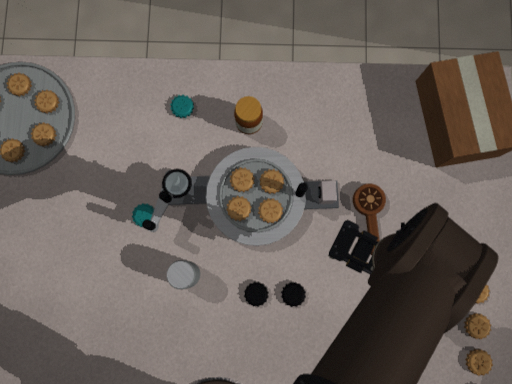

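View pics/scene14.png

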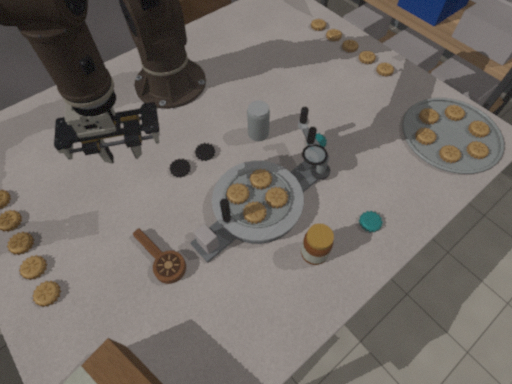

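Run:
```python
from h import *
print(arm.sign_off()); st()
```

```text
the job is handed in; nothing more can be done
None
the job is handed in; nothing more can be done
```

The job is done and handed in at about 28.8 s, with the gripper open and the arm clear of everything.

- **Magnifier:** I folded the outer link by its knob to its stop (measured about 2.93, stop at 2.95). I then swung the inner link by the elbow knob to its stop (measured about 1.67, stop at 1.68). While pulling the elbow knob the wrist force rose to about 30 N, so I tightened the path. At the stop it read 19 N.
- **Tray:** I turned it clockwise by its handle through a little over one full turn. The handle ended at about -1.515 rad from the top camera, against about -1.50 for the eye. The scene camera gave -1.51 to -1.53 and the arm's own reading gave about -1.49 to -1.51, so the views agree to about 0.03 rad.
- **Last checks:** All four biscuits are on the tray. By my measurements the tin and jar have not moved, and the mould looks unmoved in the last picture. I did not touch the look-alikes.

No check failed. The hand-over script's final state print came back empty, since nothing can be read after handing in, so the last readings are from just before.

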